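# Load a ratchet-lift draining rack with slide paddles

## Robot

A 6-joint arm with a two-finger parallel gripper is mounted at the origin on the work surface; the furniture and walls round the work are solid. World frame = base frame: x ahead of the robot, y to its left, z up, the work surface at z = 0. Lengths are in m, angles in rad, forces in N, time in s.
With the tool pointing down it reaches from about 0.35 to 0.85 m from the base axis. Payload 8.1 kg.
Tool frame: the origin (TCP) lies between the finger pads; the fingertips stand 14 mm ahead of it and the grasp point (between the pads) lies 5 mm behind it; z points along the fingers, y is the line along which they close (so a half turn about z gives the same grasp; the last joint's range is limited). The gripper opens to 93 mm and grips with 3 to 60 N. Pads are 15 mm wide; open, the fingers measure 128 mm over their backs; the gripper's body (75 mm by 188 mm) begins 65 mm behind the grasp point.
Start: joints at [-1.241, 0.13, 1.488, -0, 1.523, -0.085], TCP at [0.242, -0.549, 0.233] pointing down, gripper open.
Joint ranges: [-2.96, 2.96], [-0.89, 2.26], [0.02, 2.5], [-1.34, 4.48], [0, 2.73], [-2.66, 2.66]. Speed limits (rad/s): [2.39, 2.39, 2.79, 3.14, 3.14, 3.14].

## Interface

Orientations are given as a rotation vector (axis times angle).
In Python, from plant import robot gives the robot as it stands.
- The arm moves only by the tool arm_command, never from a script. Its argument "targets" is a list of rows, each an object of numbers: "x", "y", "z": the shift along the world's x, y, z in units of 500 mm (1.0 is 500 mm); "rx", "ry", "rz": the turn, a rotation vector about the world's x, y, z in units of 2 rad (1.0 is 2 rad); "claw": the closure in counts, from 0 (fully open) to 255 (shut). In form: [{"x": .., "y": .., "z": .., "rx": .., "ry": .., "rz": .., "claw": ..}, ...]. A call has 1 to 10 rows; each row is the pose to reach, as a shift and turn from the pose commanded when the call began; what a row does not reach only later rows make up. A row lasts 1/12 s, in which the tool goes at most 41.7 mm and 7.16 degrees, less where a joint would pass 70% of its speed; a pose out of reach is approached as far as the arm can. A call with a number of a shift or a turn outside -1 to 1 is refused whole. A call with a gripper value outside its range is refused whole. The fingers move at their own pace and stop on an object; "squeeze" is the grip in N (left out, the last holds). Time passes only in rows, so rows that repeat a pose let the fingers close. It gives the time, the measured TCP pose, the force, the opening and the grip force at its end, in the units of the state.
- robot.read_state(): the state, without advancing time (a new reading comes with each control period).
- robot.read_camera(name): name is "scene" or "top" or "wrist"; returns (picture, depth): 384x512x3 uint8, red, green, blue; 384x512 float32, m along the optical axis (not along the pixel's ray), 0 where there is no reading.
- robot.get_calibration(name): a dict with "intrinsics" (3x3 intrinsics, pixels), "origin" and "orientation" of the camera in the world. Camera axes: x right, y up, looking along -z (the intrinsics and any distortion apply to the point x, -y, -z); pixel columns grow to the right and rows downward; lengths in m; the calibration is good to about 2 mm. A picture is of the moment at which its call begins: read the wrist's pose just before it. get_calibration takes no time and is no camera call; for the wrist camera it gives the pose at the moment of the call.
- robot.close_job(): hands the job in; it is judged then, once.
The state is a dict: "t": time; "q": joint angles; "dq": joint speeds; "joint_torque": joint torques, N m; "tool_pos": TCP position; "orientation": TCP orientation; "force": force on the tool from outside, world axes, zero at the start; "wrist_torque": the same for the moment, N m; "opening": finger opening in m; "gripper_force": force on a finger pad.
Only numpy, scipy, OpenCV 4.12 (cv2) and the standard library are available. Lean on these libraries where they do the work, as an engineer would, in place of code of your own. Each camera call takes 0.05 s, during which the arm holds its last target. There are 200 camera calls.

## Task

The draining shelf is parked low in its drip tray and locked: pull the yellow snap-in lock straight up out of its socket and put it down on the bench clear of the stand. Then lift the shelf by the green handle past the lower rung and lower it so that its orange pawl hooks on that rung, and let go. Slide every red-gripped slide paddle edgewise into a lane of the shelf, one per lane, fully home against the back stop, and with all of them loaded raise the shelf past the upper rung and let it down to hang on that one, leaving the timer and the dark bottle where they are.

Things in the scene. Friction and masses are not known exactly. Their poses are not given: they have to be found in the camera images.
- shelf (a joint): shelf height, m; vertical slide, 0 = parked, up to 0.136. Hangs on the lower rung at 0.050, the upper at 0.100. Going up, the pawl folds under a rung and falls free by gravity about 22 mm above that rung's seat; turn back 25 to 33 mm above a seat. Once past a rung it cannot go below that seat again. Shelf 0.47 kg (paddle 0.05 kg); drops when let go.
- pawl (a joint): orange gravity pawl hinged on the shelf behind the foot of the handle, rad; 0 = nose out level (latched or free), up to 1.2 = folded down while passing a rung; falls back to 0 by itself.
- stand: fixed lift stand: white drip tray, x -87 to +87 mm, 270 mm along y; front wall 56 mm high, sides 40, back 20. Mast of two rails 90 mm apart at x = +125 mm, 190 mm high, two steel rungs between. Origin on the bench under the lanes' middle; x points to the mast, away from the robot, y left, z up. Shelf has the same yaw. Parked low, the front wall bars the lanes.
- handle (a point): grip centre of the shelf's green lifting handle, 108 mm above the shelf's floor: upright block 28 mm along the stand's x, 14 mm along its y (pinch across y), 42 mm tall; 72 mm behind the lanes' centres, 53 mm in front of the mast. Moves with the shelf; axes as the stand's.
- lane0 (a point): leftmost (+y) lane: where a paddle's grip centre lies when fully home, 42 mm above the shelf's floor. Axes as the stand's. Blue channel open to -x (robot side), 50 mm wide, 70 long, back stop at +35 mm; lips overhang 6 mm each side, undersides 9 and tops 13 mm above the floor. Floor runs on 46 mm before the lips as an apron with flared guides. Lanes 56 mm apart.
- lane1 (a point): second from left lane: where a paddle's grip centre lies when fully home, 42 mm above the shelf's floor. Axes as the stand's. Blue channel open to -x (robot side), 50 mm wide, 70 long, back stop at +35 mm; lips overhang 6 mm each side, undersides 9 and tops 13 mm above the floor. Floor runs on 46 mm before the lips as an apron with flared guides. Lanes 56 mm apart.
- lane2 (a point): third from left lane: where a paddle's grip centre lies when fully home, 42 mm above the shelf's floor. Axes as the stand's. Blue channel open to -x (robot side), 50 mm wide, 70 long, back stop at +35 mm; lips overhang 6 mm each side, undersides 9 and tops 13 mm above the floor. Floor runs on 46 mm before the lips as an apron with flared guides. Lanes 56 mm apart.
- lane3 (a point): rightmost (-y) lane: where a paddle's grip centre lies when fully home, 42 mm above the shelf's floor. Axes as the stand's. Blue channel open to -x (robot side), 50 mm wide, 70 long, back stop at +35 mm; lips overhang 6 mm each side, undersides 9 and tops 13 mm above the floor. Floor runs on 46 mm before the lips as an apron with flared guides. Lanes 56 mm apart.
- grip0 (a point): centre of the red upright grip of a loose slide paddle (3 or 4 are there, flat on the bench at the right). White plate 70 (its x) x 46 (y) x 5 mm with two glass slides; grip on its middle 26 mm along x, 10 mm along y (pinch across y), 5 to 59 mm above the underside; this point is 42 mm above it. Slides into a lane along its x, either way round.
- grip1 (a point): centre of the red upright grip of a loose slide paddle (3 or 4 are there, flat on the bench at the right). White plate 70 (its x) x 46 (y) x 5 mm with two glass slides; grip on its middle 26 mm along x, 10 mm along y (pinch across y), 5 to 59 mm above the underside; this point is 42 mm above it. Slides into a lane along its x, either way round.
- grip2 (a point): centre of the red upright grip of a loose slide paddle (3 or 4 are there, flat on the bench at the right). White plate 70 (its x) x 46 (y) x 5 mm with two glass slides; grip on its middle 26 mm along x, 10 mm along y (pinch across y), 5 to 59 mm above the underside; this point is 42 mm above it. Slides into a lane along its x, either way round.
- grip3 (a point): centre of the red upright grip of a loose slide paddle (3 or 4 are there, flat on the bench at the right). White plate 70 (its x) x 46 (y) x 5 mm with two glass slides; grip on its middle 26 mm along x, 10 mm along y (pinch across y), 5 to 59 mm above the underside; this point is 42 mm above it. Slides into a lane along its x, either way round.
- lock_grip (a point): grip centre of the loose yellow lock, axes as the stand's at the start: block 26 mm along x, 12 mm along y (pinch across y), 42 mm tall (21 up and down), on a notched blade whose foot is 76 mm below this point; a lug 21 to 28 mm below it reaches 42 mm to -y over the shelf's edge. Snapped into its socket by a spring plunger: pull straight up about 45 mm with 5 to 12 N; comes free after 25 mm or so.
- lock_home (a point): point of the stand (150 mm left of its origin, 80 mm up) where lock_grip lies while the lock is in its socket; axes as the stand's.
- timer: bystander: loose white timer 64 x 64 x 24 mm, origin under its centre; leave alone.
- bottle: bystander: loose dark bottle 50 mm wide, 106 mm tall, behind and left of the stand, origin under its centre; leave alone.
There are look-alikes about, which are no part of the job. There is more than one size of the part that bears lock_grip; the job needs the larger.

How it is judged:
By the outcome, as a careful person would: the job done as asked, in the order asked, and still so for the second after the job is handed in, with the robot touching nothing.
Of paddle0, paddle1, paddle2, paddle3 only 3 to 4 are there at a start; the rules pass over those that are not, and their reading is None.
At some moment in a run one of paddle0, paddle1, paddle2, paddle3 may be knocked a few centimetres aside while the robot is not near it.
Once in a run the grip may slacken for a moment while it holds something.
It also fails if it takes over 208 s, if anything falls off the work surface, if the arm or the gripper's body presses on something with over 40 N, if the wrist force passes 120 N, or if a joint passes its speed limit or range.

## Working session

There is one attempt and no reset: what is moved stays moved. The work goes in short steps, Python scripts to look and compute and a tool call to move; the robot and the scene stay as the last step left them, time stands still between calls to the robot, and variables do not carry over. Pictures are saved under pics/ and viewed, at most 14 in all, crops included, and the job is handed in when it is done.

Besides the shell and the picture viewer there is one more tool, called by a JSON object that holds its "api" and its "payload". arm_command: Moves the arm, as the interface text tells. Shifts and turns lie within -1 to 1; 1 stands for 500 mm of shift or 2 rad of turn. Its arguments: {"type":"object","properties":{"targets":{"type":"array","items":{"type":"object","properties":{"x":{"type":"number","minimum":-1,"maximum":1},"y":{"type":"number","minimum":-1,"maximum":1},"z":{"type":"number","minimum":-1,"maximum":1},"rx":{"type":"number","minimum":-1,"maximum":1},"ry":{"type":"number","minimum":-1,"maximum":1},"rz":{"type":"number","minimum":-1,"maximum":1},"claw":{"type":"number"}}}},"squeeze":{"type":"number"}},"required":["targets"]}

```bash
ls; mkdir -p pics; cat > h.py <<'E'
import numpy as np,cv2
from plant import robot
def grab(n):
    c=robot.get_calibration(n); im,d=robot.read_camera(n)
    return im,d,c
def cam(c):
    R=np.array(c['orientation'],float)
    if R.shape!=(3,3): R=cv2.Rodrigues(R.reshape(3))[0]
    return np.array(c['intrinsics']),np.array(c['origin']),R
def cloud(d,c):
    K,o,R=cam(c); v,u=np.mgrid[:d.shape[0],:d.shape[1]]
    p=np.stack([(u-K[0,2])/K[0,0]*d,-(v-K[1,2])/K[1,1]*d,-d],-1)
    P=p@R.T+o; P[d<=0]=np.nan; return P
def save(n,im): cv2.imwrite('pics/'+n,cv2.cvtColor(im,cv2.COLOR_RGB2BGR))
E
python3 - <<'E'
from h import *
for n in('scene','top'):
    im,d,c=grab(n); save(n+'0.png',im); np.savez(n+'0.npz',im=im,P=cloud(d,c)); print(n,c)
s=robot.read_state();print(s['t'],s['tool_pos'],s['orientation'])
E
```

```text
pics
scene {'intrinsics': array([[472.57450259,   0.        , 256.229922  ],
       [  0.        , 472.57450259, 185.91342229],
       [  0.        ,   0.        ,   1.        ]]), 'origin': array([-0.06508932,  0.39863295,  1.11006502]), 'orientation': array([ 0.33575928, -0.62295633, -2.05723764])}
top {'intrinsics': array([[471.49602762,   0.        , 253.89292172],
       [  0.        , 471.49602762, 190.70798553],
       [  0.        ,   0.        ,   1.        ]]), 'origin': array([0.27437211, 0.03476104, 1.64489466]), 'orientation': array([ 0.1057898 , -0.11742606, -1.56624407])}
0.1 [ 0.24166155 -0.54863773  0.2316908 ] [-3.07264412e+00 -6.46598772e-01  3.72202305e-04]
```

View pics/scene0.png

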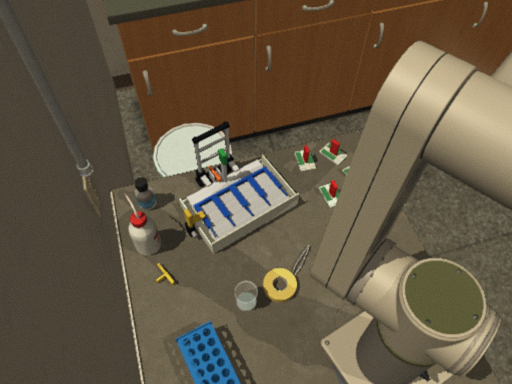

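View pics/top0.png

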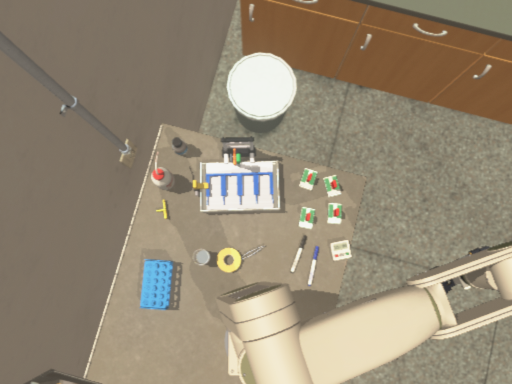

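Both views show the stand at top (240,187). The lock in its socket is at about (200,185), with a smaller loose yellow look-alike at (165,209). There are four red paddles at (308,179), (332,185), (307,217) and (335,213). The timer is at (340,250) and the dark bottle at (180,147); the red-capped wash bottle at (162,178) and the pens at (300,253) and (314,265) are not part of the job.

```bash
python3 - <<'E'
from h import *
for n in('top','scene'):
    z=np.load(n+'0.npz'); im,P=z['im'],z['P']; hsv=cv2.cvtColor(im,cv2.COLOR_RGB2HSV)
    for nm,lo,hi in(('red',(0,150,90),(6,255,255)),('yel',(20,130,90),(32,255,255)),('grn',(50,120,40),(85,255,255)),('org',(8,170,120),(18,255,255)),('blue',(105,150,80),(125,255,255))):
        m=cv2.inRange(hsv,lo,hi)
        if nm=='red': m|=cv2.inRange(hsv,(174,150,90),(180,255,255))
        k,l,s,ce=cv2.connectedComponentsWithStats(m)
        for i in range(1,k):
            if s[i,4]>=8:
                q=P[l==i]; q=q[np.isfinite(q[:,0])]
                if len(q) and q[:,2].max()>-.05: print(n,nm,ce[i].round(),s[i,4],np.median(q,0).round(3),'zmax',np.percentile(q[:,2],95).round(3))
im=np.load('top0.npz')['im'][125:275,140:360]; save('crop0.png',cv2.resize(im,None,fx=3.6,fy=3.6,interpolation=cv2.INTER_CUBIC))
E
```

```text
top red [159. 175.] 59 [0.54  0.331 0.142] zmax 0.147
top red [309. 177.] 16 [ 0.549 -0.165  0.059] zmax 0.065
top red [334. 184.] 26 [ 0.526 -0.249  0.061] zmax 0.066
top red [336. 212.] 26 [ 0.429 -0.257  0.058] zmax 0.065
top red [308. 217.] 19 [ 0.412 -0.159  0.059] zmax 0.065
top yel [199. 185.] 77 [0.52  0.213 0.062] zmax 0.103
top yel [164. 210.] 48 [0.439 0.334 0.016] zmax 0.023
top grn [238. 157.] 12 [0.595 0.075 0.162] zmax 0.166
scene red [334. 146.] 106 [ 0.529 -0.248  0.041] zmax 0.059
scene red [306. 153.] 70 [ 0.553 -0.162  0.044] zmax 0.059
scene red [333. 188.] 95 [ 0.415 -0.156  0.042] zmax 0.06
scene red [137. 219.] 158 [0.541 0.34  0.142] zmax 0.145
scene yel [193. 216.] 181 [0.52  0.218 0.06 ] zmax 0.102
scene yel [164. 275.] 150 [0.441 0.338 0.014] zmax 0.02
scene yel [279. 285.] 713 [0.267 0.116 0.018] zmax 0.022
scene grn [223. 156.] 93 [0.59  0.081 0.152] zmax 0.164
scene grn [328. 154.] 21 [ 0.534 -0.235  0.005] zmax 0.013
scene grn [299. 158.] 22 [ 0.567 -0.153  0.006] zmax 0.008
scene grn [310. 159.] 18 [ 0.546 -0.179  0.006] zmax 0.009
scene grn [324. 191.] 15 [ 0.438 -0.149  0.005] zmax 0.009
scene grn [337. 193.] 8 [ 0.411 -0.172  0.004] zmax 0.008
scene grn [327. 197.] 15 [ 0.416 -0.143  0.005] zmax 0.007
scene org [215. 174.] 54 [0.618 0.094 0.049] zmax 0.054
scene blue [239. 193.] 723 [0.536 0.074 0.046] zmax 0.05
scene blue [207. 222.] 45 [0.498 0.185 0.046] zmax 0.05
```

View pics/crop0.png

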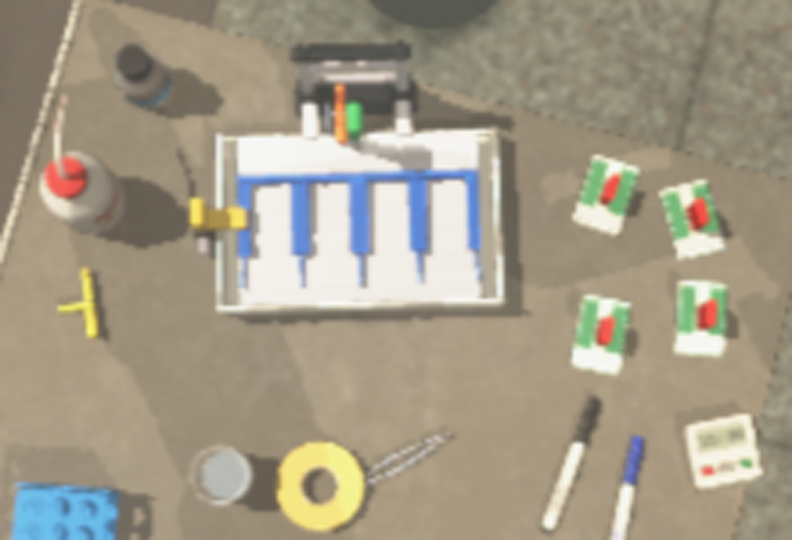

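The crop confirms the larger yellow lock sits in the socket at crop (215,215), with its lug over the shelf edge. The small T-shaped one at crop (85,300) is the look-alike. Next I'll fit the stand's pose and the paddle yaws.

```bash
cat >> h.py <<'E'
def tyaw(s=None):
    s=s or robot.read_state(); R=cv2.Rodrigues(np.array(s['orientation']))[0]
    y=R[:,1]; a=np.degrees(np.arctan2(y[1],y[0])); return (a-90+90)%180-90   # direction of jaw line minus 90 = yaw of part x-axis
E
python3 - <<'E'
from h import *
z=np.load('top0.npz'); im,P=z['im'].astype(int),z['P']
b=(im[...,2]>im[...,0]+50)&(im[...,2]>im[...,1]+25)&(P[...,2]>.02)&(P[...,2]<.08)&(abs(P[...,0]-.53)<.1)&(abs(P[...,1]-.08)<.15)
q=P[b][:,:2]; print('blue',b.sum(),cv2.minAreaRect(q.astype(np.float32)*1000),np.median(P[b][:,2]))
# rear edge line of blue
bins=np.arange(-.03,.19,.01); pts=[]
for a in bins:
    w=q[(q[:,1]>=a)&(q[:,1]<a+.01)]
    if len(w): pts.append((a+.005,w[:,0].max()))
pts=np.array(pts); f=np.polyfit(pts[:,0],pts[:,1],1); print('back yaw',np.degrees(-f[0]),np.polyval(f,.075))
# tray rim
x,y,zz=P[...,0],P[...,1],P[...,2]
hsv=cv2.cvtColor(im.astype(np.uint8),cv2.COLOR_RGB2HSV)
t=(abs(x-.53)<.16)&(abs(y-.08)<.17)&(zz>.03)&(zz<.06)&(hsv[...,1]<70)
print('tray',cv2.minAreaRect(P[t][:,:2].astype(np.float32)*1000))
for g in((.549,-.165),(.526,-.249),(.429,-.257),(.412,-.159)):
    m=(abs(x-g[0])<.055)&(abs(y-g[1])<.042)&(zz<.03)&(((hsv[...,1]<60)&(hsv[...,2]>140))|((hsv[...,0]>45)&(hsv[...,0]<85)&(hsv[...,1]>80)))
    print(g,m.sum(),cv2.minAreaRect(P[m][:,:2].astype(np.float32)*1000))
s=robot.read_state();print(cv2.Rodrigues(s['orientation'])[0].round(2),tyaw(s))
c=robot.get_calibration('wrist');K,o,R=cam(c);print(o,R.round(2),K[0,0])
E
```

```text
blue 572 ((522.150146484375, 73.73843383789062), (90.60401153564453, 227.96099853515625), 1.666459321975708) 0.046447648348380444
back yaw 2.30558330153117 0.5652063986881246
tray ((548.6126708984375, 87.15029907226562), (224.37278747558594, 293.0113220214844), 1.639249324798584)
(0.549, -0.165) 442 ((548.935791015625, -164.06419372558594), (109.3524398803711, 81.88921356201172), 0.12354297935962677)
(0.526, -0.249) 282 ((526.4917602539062, -247.809326171875), (82.2248306274414, 108.72305297851562), 88.38214111328125)
(0.429, -0.257) 253 ((431.756591796875, -260.7476806640625), (67.28572845458984, 93.13399505615234), 73.84329223632812)
(0.412, -0.159) 360 ((412.2962646484375, -159.0460205078125), (83.662841796875, 108.87310791015625), 89.82681274414062)
[[ 0.92  0.4  -0.  ]
 [ 0.4  -0.92  0.  ]
 [ 0.   -0.   -1.  ]] 23.767547794299276
[ 0.31982498 -0.51396118  0.38268882] [[ 0.4   0.87  0.28]
 [-0.92  0.38  0.12]
 [-0.   -0.3   0.95]] 303.54609525849014
```

{"api": "arm_command", "payload": {"targets": [{"x": 0.27,"y": 0.77,"z": 0.14,"rz": -0.19,"claw": 0},{"x": 0.27,"y": 0.77,"z": 0.14,"rz": -0.19,"claw": 0},{"x": 0.27,"y": 0.77,"z": 0.14,"rz": -0.19,"claw": 0},{"x": 0.27,"y": 0.77,"z": 0.14,"rz": -0.19,"claw": 0},{"x": 0.27,"y": 0.77,"z": 0.14,"rz": -0.19,"claw": 0},{"x": 0.27,"y": 0.77,"z": 0.14,"rz": -0.19,"claw": 0},{"x": 0.27,"y": 0.77,"z": 0.14,"rz": -0.19,"claw": 0},{"x": 0.27,"y": 0.77,"z": 0.14,"rz": -0.19,"claw": 0},{"x": 0.27,"y": 0.77,"z": 0.14,"rz": -0.19,"claw": 0},{"x": 0.27,"y": 0.77,"z": 0.14,"rz": -0.19,"claw": 0}]}}

```text
schema error: expected keys x, y, z, rx, ry, rz, claw
```

{"api": "arm_command", "payload": {"targets": [{"x": 0.27,"y": 0.77,"z": 0.14,"rx": 0,"ry": 0,"rz": -0.19,"claw": 0},{"x": 0.27,"y": 0.77,"z": 0.14,"rx": 0,"ry": 0,"rz": -0.19,"claw": 0},{"x": 0.27,"y": 0.77,"z": 0.14,"rx": 0,"ry": 0,"rz": -0.19,"claw": 0},{"x": 0.27,"y": 0.77,"z": 0.14,"rx": 0,"ry": 0,"rz": -0.19,"claw": 0},{"x": 0.27,"y": 0.77,"z": 0.14,"rx": 0,"ry": 0,"rz": -0.19,"claw": 0},{"x": 0.27,"y": 0.77,"z": 0.14,"rx": 0,"ry": 0,"rz": -0.19,"claw": 0},{"x": 0.27,"y": 0.77,"z": 0.14,"rx": 0,"ry": 0,"rz": -0.19,"claw": 0},{"x": 0.27,"y": 0.77,"z": 0.14,"rx": 0,"ry": 0,"rz": -0.19,"claw": 0},{"x": 0.27,"y": 0.77,"z": 0.14,"rx": 0,"ry": 0,"rz": -0.19,"claw": 0},{"x": 0.27,"y": 0.77,"z": 0.14,"rx": 0,"ry": 0,"rz": -0.19,"claw": 0}]}}

```text
t: 0.93
tool_pos: [0.3768, -0.1619, 0.3029]
orientation: [-3.141, -0.055, -0.0]
force: [0.4, -0.2, -0.3]
opening: 0.093
gripper_force: 0.0
```

{"api": "arm_command", "payload": {"targets": [{"x": 0.28,"y": 0.75,"z": -0.1,"rx": 0,"ry": 0,"rz": 0,"claw": 0},{"x": 0.28,"y": 0.75,"z": -0.1,"rx": 0,"ry": 0,"rz": 0,"claw": 0},{"x": 0.28,"y": 0.75,"z": -0.1,"rx": 0,"ry": 0,"rz": 0,"claw": 0},{"x": 0.28,"y": 0.75,"z": -0.1,"rx": 0,"ry": 0,"rz": 0,"claw": 0},{"x": 0.28,"y": 0.75,"z": -0.1,"rx": 0,"ry": 0,"rz": 0,"claw": 0},{"x": 0.28,"y": 0.75,"z": -0.1,"rx": 0,"ry": 0,"rz": 0,"claw": 0},{"x": 0.28,"y": 0.75,"z": -0.1,"rx": 0,"ry": 0,"rz": 0,"claw": 0},{"x": 0.28,"y": 0.75,"z": -0.1,"rx": 0,"ry": 0,"rz": 0,"claw": 0},{"x": 0.28,"y": 0.75,"z": -0.1,"rx": 0,"ry": 0,"rz": 0,"claw": 0},{"x": 0.28,"y": 0.75,"z": -0.1,"rx": 0,"ry": 0,"rz": 0,"claw": 0}]}}

```text
t: 1.77
tool_pos: [0.5167, 0.2143, 0.2513]
orientation: [-3.141, -0.057, 0.002]
force: [0.5, -0.4, 0.2]
opening: 0.0932
gripper_force: 0.0
```

```bash
python3 - <<'E'
from h import *
im,d,c=grab('wrist'); save('w1.png',im); P=cloud(d,c); np.savez('w1.npz',im=im,P=P)
s=robot.read_state();print(s['tool_pos'],tyaw(s),d.min(),d.max())
hsv=cv2.cvtColor(im,cv2.COLOR_RGB2HSV)
m=cv2.inRange(hsv,(20,130,60),(34,255,255)); q=P[m>0]
for lo,hi in((.095,.11),(.055,.06),(.03,.055)):
    w=q[(q[:,2]>lo)&(q[:,2]<hi)]
    if len(w)>5: print(lo,len(w),cv2.minAreaRect(w[:,:2].astype(np.float32)*1000),np.median(w[:,2]))
print('n',(m>0).sum(),np.nanpercentile(q[:,2],[5,50,95]))
for n in('scene0','top0','w1'):
    Q=np.load(n+'.npz')['P'].reshape(-1,3)
    w=Q[(abs(Q[:,0]-.54)<.09)&(Q[:,1]>.26)&(Q[:,1]<.42)&(Q[:,2]>.13)&(Q[:,2]<.25)]
    if len(w): print(n,len(w),w.min(0).round(3),w.max(0).round(3), w[w[:,2]>.155].round(3)[::4][:12].tolist())
E
```

```text
[0.51695982 0.21724537 0.25006345] 2.185422324554338 0.0 1.0897771
0.095 277 ((521.2479858398438, 222.52906799316406), (25.320608139038086, 11.489788055419922), 1.344563364982605) 0.09942971343575596
0.055 474 ((521.9888916015625, 200.06887817382812), (19.301904678344727, 33.89894104003906), 2.0776398181915283) 0.057288359489474555
0.03 31 ((526.01220703125, 212.20115661621094), (18.34000015258789, 48.485443115234375), 21.0023136138916) 0.03899609723130554
n 5395 [0.01065817 0.34493061 0.35004174]
scene0 604 [0.524 0.318 0.13 ] [0.63 0.42 0.25] [[0.618, 0.389, 0.241], [0.611, 0.39, 0.234], [0.595, 0.393, 0.245], [0.591, 0.395, 0.244], [0.611, 0.392, 0.212], [0.587, 0.396, 0.238], [0.583, 0.397, 0.24], [0.596, 0.335, 0.171], [0.595, 0.338, 0.171], [0.58, 0.397, 0.236], [0.585, 0.335, 0.178], [0.626, 0.393, 0.167]]
top0 493 [0.519 0.317 0.13 ] [0.63  0.42  0.249] [[0.63, 0.392, 0.245], [0.626, 0.392, 0.233], [0.626, 0.391, 0.222], [0.627, 0.392, 0.206], [0.626, 0.392, 0.194], [0.615, 0.39, 0.228], [0.63, 0.392, 0.168], [0.62, 0.395, 0.194], [0.629, 0.392, 0.156], [0.612, 0.39, 0.214], [0.604, 0.394, 0.235], [0.616, 0.395, 0.182]]
w1 7733 [0.508 0.261 0.13 ] [0.63 0.42 0.25] [[0.63, 0.391, 0.175], [0.629, 0.39, 0.175], [0.629, 0.392, 0.174], [0.629, 0.391, 0.173], [0.63, 0.391, 0.168], [0.628, 0.392, 0.174], [0.629, 0.392, 0.171], [0.629, 0.391, 0.168], [0.63, 0.391, 0.164], [0.627, 0.392, 0.174], [0.628, 0.391, 0.171], [0.629, 0.392, 0.167]]
```

View pics/w1.png

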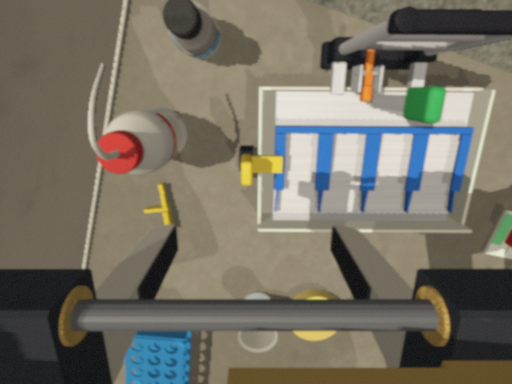

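The wrist view shows the lock at (262,168), with its lug reaching over the shelf edge. The stand and its handle (425,105) are clear. The wash bottle at (140,145) leaves room beside the gripper. Going down to the lock.

{"api": "arm_command", "payload": {"targets": [{"x": 0.008,"y": 0.011,"z": -0.15,"rx": 0,"ry": 0,"rz": 0,"claw": 120},{"x": 0.008,"y": 0.011,"z": -0.15,"rx": 0,"ry": 0,"rz": 0,"claw": 120},{"x": 0.008,"y": 0.011,"z": -0.22,"rx": 0,"ry": 0,"rz": 0,"claw": 120},{"x": 0.008,"y": 0.011,"z": -0.26,"rx": 0,"ry": 0,"rz": 0,"claw": 120},{"x": 0.008,"y": 0.011,"z": -0.3,"rx": 0,"ry": 0,"rz": 0,"claw": 120},{"x": 0.008,"y": 0.011,"z": -0.33,"rx": 0,"ry": 0,"rz": 0,"claw": 120},{"x": 0.008,"y": 0.011,"z": -0.33,"rx": 0,"ry": 0,"rz": 0,"claw": 120},{"x": 0.008,"y": 0.011,"z": -0.33,"rx": 0,"ry": 0,"rz": 0,"claw": 120}], "squeeze": 30}}

```text
t: 2.48
tool_pos: [0.5197, 0.216, 0.0866]
orientation: [3.14, 0.055, -0.004]
force: [0.2, 0.5, 0.6]
opening: 0.0499
gripper_force: 0.0
```

{"api": "arm_command", "payload": {"targets": [{"x": 0,"y": 0,"z": 0,"rx": 0,"ry": 0,"rz": 0,"claw": 255},{"x": 0,"y": 0,"z": 0,"rx": 0,"ry": 0,"rz": 0,"claw": 255},{"x": 0,"y": 0,"z": 0,"rx": 0,"ry": 0,"rz": 0,"claw": 255},{"x": 0,"y": 0,"z": 0,"rx": 0,"ry": 0,"rz": 0,"claw": 255},{"x": 0,"y": 0,"z": 0,"rx": 0,"ry": 0,"rz": 0,"claw": 255},{"x": 0,"y": 0,"z": 0,"rx": 0,"ry": 0,"rz": 0,"claw": 255},{"x": 0,"y": 0,"z": 0,"rx": 0,"ry": 0,"rz": 0,"claw": 255},{"x": 0,"y": 0,"z": 0,"rx": 0,"ry": 0,"rz": 0,"claw": 255}], "squeeze": 30}}

```text
t: 3.15
tool_pos: [0.5212, 0.22, 0.0887]
orientation: [-3.135, -0.055, -0.003]
force: [-0.1, 15.4, 0.2]
opening: 0.0125
gripper_force: 29.7
```

{"api": "arm_command", "payload": {"targets": [{"x": 0,"y": 0.005,"z": 0,"rx": 0,"ry": 0,"rz": 0,"claw": 255},{"x": 0,"y": 0.005,"z": 0,"rx": 0,"ry": 0,"rz": 0,"claw": 255},{"x": 0,"y": 0.005,"z": 0,"rx": 0,"ry": 0,"rz": 0,"claw": 255}], "squeeze": 35}}

```text
t: 3.4
tool_pos: [0.5211, 0.2215, 0.0885]
orientation: [-3.137, -0.056, -0.002]
force: [0.2, 10.3, -0.2]
opening: 0.012
gripper_force: 34.8
```

{"api": "arm_command", "payload": {"targets": [{"x": 0,"y": 0.008,"z": 0,"rx": 0,"ry": 0,"rz": 0,"claw": 255},{"x": 0,"y": 0.008,"z": 0.01,"rx": 0,"ry": 0,"rz": 0,"claw": 255},{"x": 0,"y": 0.008,"z": 0.02,"rx": 0,"ry": 0,"rz": 0,"claw": 255},{"x": 0,"y": 0.008,"z": 0.03,"rx": 0,"ry": 0,"rz": 0,"claw": 255},{"x": 0,"y": 0.008,"z": 0.04,"rx": 0,"ry": 0,"rz": 0,"claw": 255},{"x": 0,"y": 0.008,"z": 0.05,"rx": 0,"ry": 0,"rz": 0,"claw": 255},{"x": 0,"y": 0.008,"z": 0.06,"rx": 0,"ry": 0,"rz": 0,"claw": 255},{"x": 0,"y": 0.008,"z": 0.07,"rx": 0,"ry": 0,"rz": 0,"claw": 255},{"x": 0,"y": 0.008,"z": 0.08,"rx": 0,"ry": 0,"rz": 0,"claw": 255}], "squeeze": 35}}

```text
t: 4.15
tool_pos: [0.5208, 0.2226, 0.1283]
orientation: [3.141, 0.055, -0.0]
force: [0.4, 0.4, 0.3]
opening: 0.0118
gripper_force: 35.0
```

{"api": "arm_command", "payload": {"targets": [{"x": 0,"y": 0,"z": 0.05,"rx": 0,"ry": 0,"rz": 0,"claw": 255},{"x": 0,"y": 0,"z": 0.1,"rx": 0,"ry": 0,"rz": 0,"claw": 255},{"x": 0,"y": 0,"z": 0.15,"rx": 0,"ry": 0,"rz": 0,"claw": 255},{"x": 0,"y": 0,"z": 0.2,"rx": 0,"ry": 0,"rz": 0,"claw": 255},{"x": 0,"y": 0,"z": 0.2,"rx": 0,"ry": 0,"rz": 0,"claw": 255},{"x": 0,"y": 0,"z": 0.2,"rx": 0,"ry": 0,"rz": 0,"claw": 255}], "squeeze": 35}}

```text
t: 4.65
tool_pos: [0.522, 0.223, 0.2301]
orientation: [-3.14, -0.054, -0.006]
force: [-0.2, 0.3, -0.9]
opening: 0.0119
gripper_force: 35.0
```

{"api": "arm_command", "payload": {"targets": [{"x": -0.29,"y": 0.05,"z": 0,"rx": 0,"ry": -0.39,"rz": 0,"claw": 255},{"x": -0.29,"y": 0.05,"z": 0,"rx": 0,"ry": -0.39,"rz": 0,"claw": 255},{"x": -0.29,"y": 0.05,"z": 0,"rx": 0,"ry": -0.39,"rz": 0,"claw": 255},{"x": -0.29,"y": 0.05,"z": 0,"rx": 0,"ry": -0.39,"rz": 0,"claw": 255},{"x": -0.29,"y": 0.05,"z": 0,"rx": 0,"ry": -0.39,"rz": 0,"claw": 255},{"x": -0.29,"y": 0.05,"z": 0,"rx": 0,"ry": -0.39,"rz": 0,"claw": 255},{"x": -0.29,"y": 0.05,"z": 0,"rx": 0,"ry": -0.39,"rz": 0,"claw": 255},{"x": -0.29,"y": 0.05,"z": 0,"rx": 0,"ry": -0.39,"rz": 0,"claw": 255},{"x": -0.29,"y": 0.05,"z": 0,"rx": 0,"ry": -0.39,"rz": 0,"claw": 255}], "squeeze": 35}}

```text
t: 5.4
tool_pos: [0.3732, 0.2472, 0.2226]
orientation: [2.891, 0.059, 1.188]
force: [-0.7, -0.6, -2.3]
opening: 0.0118
gripper_force: 35.0
```

```bash
python3 - <<'E'
from h import *
im,d,c=grab('scene'); save('s2.png',cv2.resize(im[120:380,80:400],None,fx=2,fy=2))
s=robot.read_state();print(s['t'],s['tool_pos'],cv2.Rodrigues(s['orientation'])[0].round(2),s['force'],s['opening'])
E
```

```text
5.45 [0.37380854 0.24777533 0.22421583] [[ 0.71  0.03  0.7 ]
 [ 0.04 -1.    0.  ]
 [ 0.7   0.03 -0.71]] [-0.13789371  0.60248063  0.47137944] 0.011895704230845839
```

View pics/s2.png

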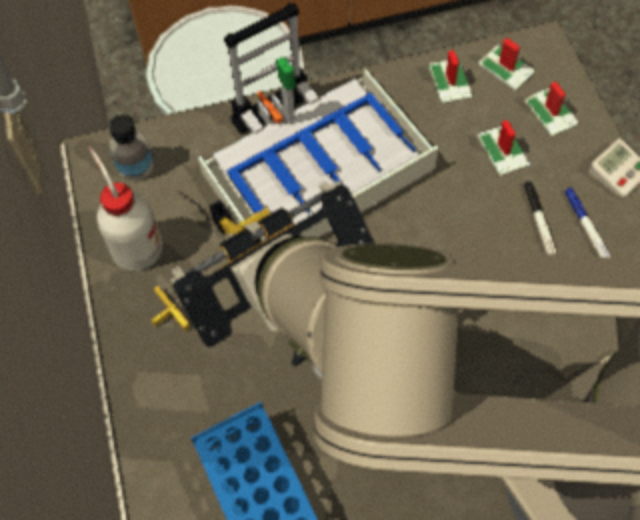

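The scene view shows the lock held in the tilted gripper at (245,230) over clear bench. The small look-alike is at (170,310), left of the drop spot. Lowering now.

{"api": "arm_command", "payload": {"targets": [{"x": 0,"y": 0,"z": -0.08,"rx": 0,"ry": 0,"rz": 0,"claw": 255},{"x": 0,"y": 0,"z": -0.16,"rx": 0,"ry": 0,"rz": 0,"claw": 255},{"x": 0,"y": 0,"z": -0.22,"rx": 0,"ry": 0,"rz": 0,"claw": 255},{"x": 0,"y": 0,"z": -0.26,"rx": 0,"ry": 0,"rz": 0,"claw": 255},{"x": 0,"y": 0,"z": -0.28,"rx": 0,"ry": 0,"rz": 0,"claw": 255},{"x": 0,"y": 0,"z": -0.28,"rx": 0,"ry": 0,"rz": 0,"claw": 255},{"x": 0,"y": 0,"z": -0.28,"rx": 0,"ry": 0,"rz": 0,"claw": 255}], "squeeze": 35}}

```text
t: 6.03
tool_pos: [0.4128, 0.2467, 0.1191]
orientation: [2.927, 0.083, 1.099]
force: [-0.7, 0.7, -0.5]
opening: 0.0114
gripper_force: 35.0
```

{"api": "arm_command", "payload": {"targets": [{"x": 0,"y": 0,"z": -0.01,"rx": 0,"ry": 0,"rz": 0,"claw": 255},{"x": 0,"y": 0,"z": -0.02,"rx": 0,"ry": 0,"rz": 0,"claw": 255},{"x": 0,"y": 0,"z": -0.02,"rx": 0,"ry": 0,"rz": 0,"claw": 255}]}}

```text
t: 6.28
tool_pos: [0.4149, 0.2474, 0.1121]
orientation: [2.931, 0.09, 1.097]
force: [0.3, 0.2, -0.9]
opening: 0.0119
gripper_force: 35.0
```

{"api": "arm_command", "payload": {"targets": [{"x": -0.08,"y": 0.02,"z": 0,"rx": 0,"ry": 0.2,"rz": 0,"claw": 255},{"x": -0.08,"y": 0.02,"z": 0,"rx": 0,"ry": 0.2,"rz": 0,"claw": 255},{"x": -0.08,"y": 0.02,"z": 0,"rx": 0,"ry": 0.2,"rz": 0,"claw": 255},{"x": -0.08,"y": 0.02,"z": 0,"rx": 0,"ry": 0.2,"rz": 0,"claw": 255},{"x": -0.08,"y": 0.02,"z": 0,"rx": 0,"ry": 0.2,"rz": 0,"claw": 255},{"x": -0.08,"y": 0.02,"z": 0,"rx": 0,"ry": 0.2,"rz": 0,"claw": 255}]}}

```text
t: 6.78
tool_pos: [0.3749, 0.2563, 0.1116]
orientation: [3.099, 0.089, 0.498]
force: [-0.2, 0.2, -0.2]
opening: 0.0121
gripper_force: 35.0
```

```bash
python3 - <<'E'
from h import *
s=robot.read_state();R=cv2.Rodrigues(s['orientation'])[0];print(s['t'],s['tool_pos'],R.round(2),s['q'].round(2));print('foot',s['tool_pos']+.087*R[:,2])
E
```

```text
6.7833 [0.37493705 0.25633827 0.11158058] [[ 0.95  0.06  0.31]
 [ 0.06 -1.    0.01]
 [ 0.31  0.01 -0.95]] [ 0.63 -0.45  2.27 -0.2   1.07  2.22]
foot [0.40217517 0.2569932  0.028957  ]
```

{"api": "arm_command", "payload": {"targets": [{"x": 0,"y": 0,"z": -0.02,"rx": 0,"ry": 0,"rz": 0,"claw": 255},{"x": 0,"y": 0,"z": -0.04,"rx": 0,"ry": 0,"rz": 0,"claw": 255},{"x": 0,"y": 0,"z": -0.045,"rx": 0,"ry": 0,"rz": 0,"claw": 255},{"x": 0,"y": 0,"z": -0.045,"rx": 0,"ry": 0,"rz": 0,"claw": 255},{"x": 0,"y": 0,"z": -0.045,"rx": 0,"ry": 0,"rz": 0,"claw": 255}]}}

```text
t: 7.2
tool_pos: [0.3739, 0.2571, 0.0887]
orientation: [3.101, 0.093, 0.494]
force: [0.5, -0.2, -0.2]
opening: 0.0118
gripper_force: 35.0
```

{"api": "arm_command", "payload": {"targets": [{"x": 0,"y": 0,"z": -0.004,"rx": 0,"ry": 0,"rz": 0,"claw": 190},{"x": 0,"y": 0,"z": -0.004,"rx": 0,"ry": 0,"rz": 0,"claw": 120},{"x": 0,"y": 0,"z": -0.004,"rx": 0,"ry": 0,"rz": 0,"claw": 60},{"x": 0,"y": 0,"z": -0.004,"rx": 0,"ry": 0,"rz": 0,"claw": 60},{"x": 0,"y": 0,"z": -0.004,"rx": 0,"ry": 0,"rz": 0,"claw": 60},{"x": 0,"y": 0,"z": 0.08,"rx": 0,"ry": 0,"rz": 0,"claw": 60},{"x": 0,"y": 0,"z": 0.16,"rx": 0,"ry": 0,"rz": 0,"claw": 60},{"x": 0,"y": 0,"z": 0.24,"rx": 0,"ry": 0,"rz": 0,"claw": 60},{"x": 0,"y": 0,"z": 0.3,"rx": 0,"ry": 0.1,"rz": 0,"claw": 0},{"x": 0,"y": 0,"z": 0.35,"rx": 0,"ry": 0.16,"rz": 0,"claw": 0}]}}

```text
t: 8.03
tool_pos: [0.3739, 0.2587, 0.2697]
orientation: [-3.125, -0.098, -0.107]
force: [0.2, -0.6, -0.3]
opening: 0.074
gripper_force: 0.0
```

```bash
python3 - <<'E'
from h import *
im,d,c=grab('scene'); P=cloud(d,c); save('s3.png',cv2.resize(im[120:380,80:400],None,fx=2,fy=2))
s=robot.read_state();print(s['t'],s['tool_pos'],cv2.Rodrigues(s['orientation'])[0].round(2),s['force'])
hsv=cv2.cvtColor(im,cv2.COLOR_RGB2HSV);m=cv2.inRange(hsv,(20,130,90),(32,255,255))
k,l,st,ce=cv2.connectedComponentsWithStats(m)
for i in range(1,k):
    if st[i,4]>15: q=P[l==i];print(ce[i].round(),st[i,4],np.nanmedian(q,0).round(3),np.nanmin(q,0).round(3),np.nanmax(q,0).round(3))
E
```

```text
8.0833 [0.37785269 0.25891996 0.27341185] [[ 1.    0.06  0.06]
 [ 0.06 -1.    0.02]
 [ 0.06 -0.01 -1.  ]] [ 1.2657701  -2.44734569  4.48405176]
[164. 274.] 137 [0.441 0.338 0.014] [ 0.412  0.328 -0.005] [0.486 0.364 0.021]
[280. 285.] 711 [0.266 0.115 0.019] [ 0.231  0.07  -0.004] [0.312 0.152 0.025]
[217. 289.] 307 [0.341 0.252 0.021] [ 0.293  0.211 -0.007] [0.399 0.266 0.031]
```

View pics/s3.png

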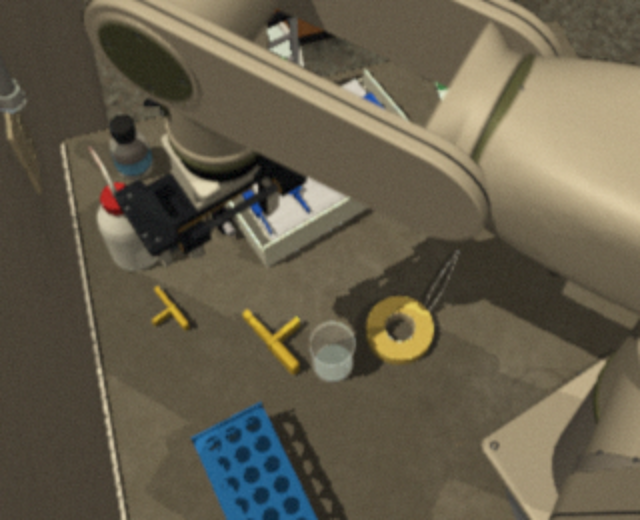

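The lock now lies flat on clear bench at (270,340) in the scene crop, about (0.34,0.25), next to the glass and away from the stand. On to the handle.

{"api": "arm_command", "payload": {"targets": [{"x": 0.44,"y": -0.368,"z": 0.0,"rx": -0.01,"ry": 0.03,"rz": -0.012,"claw": 60},{"x": 0.44,"y": -0.368,"z": 0.0,"rx": -0.01,"ry": 0.03,"rz": -0.012,"claw": 60},{"x": 0.44,"y": -0.368,"z": 0.0,"rx": -0.01,"ry": 0.03,"rz": -0.012,"claw": 60},{"x": 0.44,"y": -0.368,"z": 0.0,"rx": -0.01,"ry": 0.03,"rz": -0.012,"claw": 60},{"x": 0.44,"y": -0.368,"z": 0.0,"rx": -0.01,"ry": 0.03,"rz": -0.012,"claw": 60},{"x": 0.44,"y": -0.368,"z": 0.0,"rx": -0.01,"ry": 0.03,"rz": -0.012,"claw": 60},{"x": 0.44,"y": -0.368,"z": 0.0,"rx": -0.01,"ry": 0.03,"rz": -0.012,"claw": 60},{"x": 0.44,"y": -0.368,"z": 0.0,"rx": -0.01,"ry": 0.03,"rz": -0.012,"claw": 60},{"x": 0.44,"y": -0.368,"z": 0.0,"rx": -0.01,"ry": 0.03,"rz": -0.012,"claw": 60},{"x": 0.44,"y": -0.368,"z": 0.0,"rx": -0.01,"ry": 0.03,"rz": -0.012,"claw": 60}]}}

```text
t: 8.92
tool_pos: [0.5944, 0.0734, 0.264]
orientation: [3.13, 0.053, 0.008]
force: [-0.5, 0.4, 0.5]
opening: 0.0711
gripper_force: 0.0
```

```bash
python3 - <<'E'
from h import *
s=robot.read_state();print(s['t'],s['tool_pos'],cv2.Rodrigues(s['orientation'])[0].round(3),s['q'].round(2))
im,d,c=grab('wrist'); P=cloud(d,c); save('w4.png',im);np.savez('w4.npz',im=im,P=P)
hsv=cv2.cvtColor(im,cv2.COLOR_RGB2HSV)
for nm,lo,hi in(('grn',(50,120,40),(85,255,255)),('org',(8,170,120),(18,255,255))):
  m=cv2.inRange(hsv,lo,hi); q=P[m>0]; q=q[np.isfinite(q[:,0])&(abs(q[:,1]-.075)<.06)]
  if len(q)>10:
    top=q[q[:,2]>np.percentile(q[:,2],95)-.004]; print(nm,len(q),np.percentile(q[:,2],[5,50,95]).round(3),cv2.minAreaRect(top[:,:2].astype(np.float32)*1000))
m=(abs(P[...,2]-.19)<.03)&(abs(P[...,0]-.65)<.04)&(abs(P[...,1]-.075)<.09)
if m.sum(): print('mast',P[m].min(0),P[m].max(0))
E
```

```text
8.9167 [0.59439562 0.07335543 0.26401577] [[ 0.999  0.034  0.006]
 [ 0.034 -0.999 -0.011]
 [ 0.005  0.011 -1.   ]] [ 0.04  0.11  1.45 -0.01  1.57  1.58]
grn 450 [0.138 0.16  0.162] ((597.9357299804688, 76.3858413696289), (26.062114715576172, 13.27245807647705), 5.292698383331299)
org 120 [0.046 0.051 0.053] ((621.52685546875, 90.96929931640625), (7.971548557281494, 44.50240707397461), 89.00251770019531)
mast [0.61029578 0.02557726 0.16035422] [0.65877547 0.13137751 0.19212844]
```

{"api": "arm_command", "payload": {"targets": [{"x": 0.007,"y": 0.006,"z": -0.08,"rx": 0.005,"ry": 0,"rz": 0,"claw": 100},{"x": 0.007,"y": 0.006,"z": -0.14,"rx": 0.005,"ry": 0,"rz": 0,"claw": 120},{"x": 0.007,"y": 0.006,"z": -0.19,"rx": 0.005,"ry": 0,"rz": 0,"claw": 120},{"x": 0.007,"y": 0.006,"z": -0.23,"rx": 0.005,"ry": 0,"rz": 0,"claw": 120},{"x": 0.007,"y": 0.006,"z": -0.246,"rx": 0.005,"ry": 0,"rz": 0,"claw": 120},{"x": 0.007,"y": 0.006,"z": -0.246,"rx": 0.005,"ry": 0,"rz": 0,"claw": 255},{"x": 0.007,"y": 0.006,"z": -0.246,"rx": 0.005,"ry": 0,"rz": 0,"claw": 255},{"x": 0.007,"y": 0.006,"z": -0.246,"rx": 0.005,"ry": 0,"rz": 0,"claw": 255},{"x": 0.007,"y": 0.006,"z": -0.246,"rx": 0.005,"ry": 0,"rz": 0,"claw": 255},{"x": 0.007,"y": 0.006,"z": -0.246,"rx": 0.005,"ry": 0,"rz": 0,"claw": 255}], "squeeze": 35}}

```text
t: 9.8
tool_pos: [0.5992, 0.0765, 0.1435]
orientation: [3.14, 0.054, 0.015]
force: [-0.6, 0.6, -0.7]
opening: 0.0203
gripper_force: 0.0
```

{"api": "arm_command", "payload": {"targets": [{"x": 0,"y": 0,"z": 0,"rx": 0,"ry": 0,"rz": 0,"claw": 255},{"x": 0,"y": 0,"z": 0,"rx": 0,"ry": 0,"rz": 0,"claw": 255},{"x": 0,"y": 0,"z": 0,"rx": 0,"ry": 0,"rz": 0,"claw": 255},{"x": 0,"y": 0,"z": 0,"rx": 0,"ry": 0,"rz": 0,"claw": 255}], "squeeze": 40}}

```text
t: 10.13
tool_pos: [0.5989, 0.0761, 0.1429]
orientation: [3.14, 0.053, 0.013]
force: [-0.9, -2.4, 6.3]
opening: 0.0135
gripper_force: 40.0
```

{"api": "arm_command", "payload": {"targets": [{"x": 0,"y": 0,"z": 0.016,"rx": 0,"ry": 0,"rz": 0,"claw": 255},{"x": 0,"y": 0,"z": 0.032,"rx": 0,"ry": 0,"rz": 0,"claw": 255},{"x": 0,"y": 0,"z": 0.048,"rx": 0,"ry": 0,"rz": 0,"claw": 255},{"x": 0,"y": 0,"z": 0.064,"rx": 0,"ry": 0,"rz": 0,"claw": 255},{"x": 0,"y": 0,"z": 0.08,"rx": 0,"ry": 0,"rz": 0,"claw": 255},{"x": 0,"y": 0,"z": 0.096,"rx": 0,"ry": 0,"rz": 0,"claw": 255},{"x": 0,"y": 0,"z": 0.112,"rx": 0,"ry": 0,"rz": 0,"claw": 255},{"x": 0,"y": 0,"z": 0.128,"rx": 0,"ry": 0,"rz": 0,"claw": 255},{"x": 0,"y": 0,"z": 0.142,"rx": 0,"ry": 0,"rz": 0,"claw": 255},{"x": 0,"y": 0,"z": 0.156,"rx": 0,"ry": 0,"rz": 0,"claw": 255}], "squeeze": 40}}

```text
t: 10.97
tool_pos: [0.5973, 0.0761, 0.22]
orientation: [3.14, 0.054, 0.007]
force: [-4.0, -4.1, -5.6]
opening: 0.0135
gripper_force: 40.0
```

{"api": "arm_command", "payload": {"targets": [{"x": 0,"y": 0,"z": 0,"rx": 0,"ry": 0,"rz": 0,"claw": 255},{"x": 0,"y": 0,"z": 0,"rx": 0,"ry": 0,"rz": 0,"claw": 255},{"x": 0,"y": 0,"z": 0,"rx": 0,"ry": 0,"rz": 0,"claw": 255},{"x": 0,"y": 0,"z": 0,"rx": 0,"ry": 0,"rz": 0,"claw": 255}]}}

```text
t: 11.3
tool_pos: [0.5973, 0.0761, 0.2199]
orientation: [3.139, 0.054, 0.007]
force: [-5.6, -3.0, -4.7]
opening: 0.0137
gripper_force: 40.0
```

```bash
python3 - <<'E'
from h import *
s=robot.read_state();print(s['t'],s['tool_pos'],s['force'],s['opening'])
im,d,c=grab('top'); P=cloud(d,c)
hsv=cv2.cvtColor(im,cv2.COLOR_RGB2HSV)
b=(im[...,2].astype(int)>im[...,0]+50)&(abs(P[...,0]-.5)<.1)&(abs(P[...,1]-.07)<.15)&(P[...,2]>.02)
print('blue z',b.sum(),np.percentile(P[b][:,2],[10,50,90]))
E
```

```text
11.3 [0.5973061  0.07606554 0.2199306 ] [-5.55734721 -3.03817838 -4.74169194] 0.013707018427343383
blue z 3673 [0.10005369 0.62785519 0.64167244]
```

{"api": "arm_command", "payload": {"targets": [{"x": 0,"y": 0,"z": -0.012,"rx": 0,"ry": 0,"rz": 0,"claw": 255},{"x": 0,"y": 0,"z": -0.024,"rx": 0,"ry": 0,"rz": 0,"claw": 255},{"x": 0,"y": 0,"z": -0.036,"rx": 0,"ry": 0,"rz": 0,"claw": 255},{"x": 0,"y": 0,"z": -0.046,"rx": 0,"ry": 0,"rz": 0,"claw": 255},{"x": 0,"y": 0,"z": -0.052,"rx": 0,"ry": 0,"rz": 0,"claw": 255},{"x": 0,"y": 0,"z": -0.056,"rx": 0,"ry": 0,"rz": 0,"claw": 255},{"x": 0,"y": 0,"z": -0.056,"rx": 0,"ry": 0,"rz": 0,"claw": 255},{"x": 0,"y": 0,"z": -0.056,"rx": 0,"ry": 0,"rz": 0,"claw": 255}]}}

```text
t: 12.02
tool_pos: [0.5984, 0.0761, 0.2]
orientation: [3.139, 0.054, 0.016]
force: [-27.8, -6.2, 38.7]
opening: 0.0139
gripper_force: 40.0
```

{"api": "arm_command", "payload": {"targets": [{"x": 0,"y": 0,"z": 0.012,"rx": 0,"ry": 0,"rz": 0,"claw": 255},{"x": 0,"y": 0,"z": 0.012,"rx": 0,"ry": 0,"rz": 0,"claw": 255},{"x": 0,"y": 0,"z": 0.012,"rx": 0,"ry": 0,"rz": 0,"claw": 255}]}}

```text
t: 12.27
tool_pos: [0.5983, 0.0761, 0.2012]
orientation: [3.139, 0.054, 0.013]
force: [-11.4, -4.3, 11.6]
opening: 0.0139
gripper_force: 40.0
```

```bash
python3 - <<'E'
from h import *
s=robot.read_state();print(s['t'],s['tool_pos'],s['force'],s['opening'])
for n in('wrist','scene'):
  im,d,c=grab(n); P=cloud(d,c)
  save('x5%s.png'%n,im)
  b=(im[...,2].astype(int)>im[...,0]+50)&(abs(P[...,0]-.5)<.1)&(abs(P[...,1]-.07)<.15)&(P[...,2]>.02)
  if b.sum(): print('blue z',b.sum(),np.percentile(P[b][:,2],[10,50,90]))
  hsv=cv2.cvtColor(im,cv2.COLOR_RGB2HSV); m=(cv2.inRange(hsv,(8,170,100),(18,255,255))>0)&(abs(P[...,1]-.09)<.03)&(P[...,2]>.02)
  if m.sum(): print('org',m.sum(),np.nanmin(P[m],0),np.nanmax(P[m],0))
  g=(cv2.inRange(hsv,(50,120,40),(85,255,255))>0)&(abs(P[...,1]-.075)<.03)
  if g.sum(): print('grn',g.sum(),np.nanmin(P[g],0),np.nanmax(P[g],0))
E
```

```text
12.2667 [0.59825495 0.07608606 0.20123807] [-11.40715767  -4.27907405  11.58463894] 0.013880677786911808
blue z 10215 [0.08092759 0.08246754 0.0950166 ]
org 251 [0.59828495 0.08657907 0.09558439] [0.65347964 0.09584792 0.18829613]
grn 1595 [0.58410478 0.06973617 0.17399392] [0.61159111 0.08421668 0.2176859 ]
blue z 1153 [0.08457606 0.09452226 0.09787191]
org 52 [0.59717884 0.08968876 0.08800173] [0.64775811 0.09873036 0.10401804]
grn 76 [0.58222121 0.07070617 0.17030473] [0.60577203 0.0841581  0.21289186]
```

Lip tops rose from 0.046 to 0.095 and the handle top to 0.213, so the shelf is seated at about 0.050 on the lower rung; the handle slipped a few mm in the grip. Releasing it.

{"api": "arm_command", "payload": {"targets": [{"x": 0,"y": 0,"z": 0.004,"rx": 0,"ry": 0,"rz": 0,"claw": 255},{"x": 0,"y": 0,"z": 0.004,"rx": 0,"ry": 0,"rz": 0,"claw": 160},{"x": 0,"y": 0,"z": 0.004,"rx": 0,"ry": 0,"rz": 0,"claw": 120},{"x": 0,"y": 0,"z": 0.004,"rx": 0,"ry": 0,"rz": 0,"claw": 120},{"x": 0,"y": 0,"z": 0.004,"rx": 0,"ry": 0,"rz": 0,"claw": 120},{"x": 0,"y": 0,"z": 0.06,"rx": 0,"ry": 0,"rz": 0,"claw": 120},{"x": 0,"y": 0,"z": 0.12,"rx": 0,"ry": 0,"rz": 0,"claw": 120},{"x": 0,"y": 0,"z": 0.18,"rx": 0,"ry": 0,"rz": 0,"claw": 120},{"x": -0.06,"y": -0.06,"z": 0.2,"rx": 0,"ry": 0,"rz": 0,"claw": 60}]}}

```text
t: 13.12
tool_pos: [0.5735, 0.0508, 0.3013]
orientation: [-3.14, -0.06, -0.021]
force: [1.4, -1.6, 0.8]
opening: 0.0524
gripper_force: 0.0
```

```bash
python3 - <<'E'
from h import *
s=robot.read_state();print(s['t'],s['tool_pos'],s['force'],s['opening'],tyaw(s))
for n in('wrist','scene'):
  im,d,c=grab(n); P=cloud(d,c)
  save('x6%s.png'%n,im); hsv=cv2.cvtColor(im,cv2.COLOR_RGB2HSV); 
  b=(im[...,2].astype(int)>im[...,0]+50)&(abs(P[...,0]-.5)<.1)&(abs(P[...,1]-.07)<.15)&(P[...,2]>.02)
  if b.sum(): print('blue z',b.sum(),np.percentile(P[b][:,2],[10,50,90]))
  if b.sum():
    q=P[b]; q=q[(q[:,2]>.088)&(q[:,2]<.1)]; print(cv2.minAreaRect(q[:,:2].astype(np.float32)*1000))
  g=(cv2.inRange(hsv,(50,120,40),(85,255,255))>0)&(abs(P[...,1]-.075)<.03)
  if g.sum(): print('grn',g.sum(),np.nanmin(P[g],0),np.nanmax(P[g],0))
E
```

```text
13.1167 [0.57348863 0.05075814 0.30132595] [ 1.37130797 -1.55761798  0.83390683] 0.052395909664026644 2.1757835458244585
blue z 13878 [0.08140985 0.08261532 0.09545755]
((530.8886108398438, 74.5440673828125), (135.9784698486328, 229.97113037109375), 2.65543270111084)
grn 512 [0.54962937 0.06954482 0.09508281] [0.61118337 0.08218097 0.21227383]
blue z 2407 [0.08132928 0.08553699 0.09714998]
((528.9252319335938, 75.86685943603516), (135.41256713867188, 229.456298828125), 1.4674447774887085)
grn 106 [0.58232952 0.07081975 0.16266781] [0.61017104 0.08486188 0.21430919]
```

View pics/x6wrist.png

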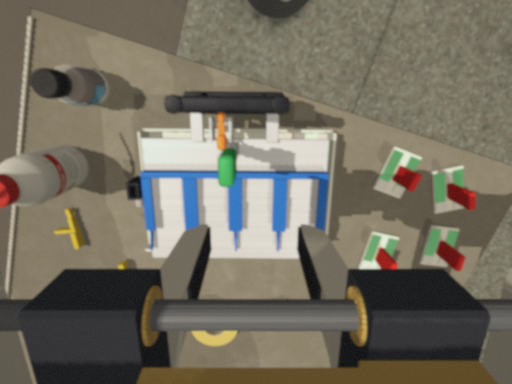

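The view shows the shelf hanging with empty lanes, the handle at (227,167), and all four paddles at (400,172), (457,190), (382,252) and (445,248). Next I'll look at the paddles from above.

{"api": "arm_command", "payload": {"targets": [{"x": -0.14,"y": -0.5,"z": 0.0,"rx": 0,"ry": 0,"rz": 0,"claw": 60},{"x": -0.14,"y": -0.5,"z": 0.0,"rx": 0,"ry": 0,"rz": 0,"claw": 60},{"x": -0.14,"y": -0.5,"z": 0.0,"rx": 0,"ry": 0,"rz": 0,"claw": 60},{"x": -0.14,"y": -0.5,"z": 0.0,"rx": 0,"ry": 0,"rz": 0,"claw": 60},{"x": -0.14,"y": -0.5,"z": 0.0,"rx": 0,"ry": 0,"rz": 0,"claw": 60},{"x": -0.14,"y": -0.5,"z": 0.0,"rx": 0,"ry": 0,"rz": 0,"claw": 60},{"x": -0.14,"y": -0.5,"z": 0.0,"rx": 0,"ry": 0,"rz": 0,"claw": 60},{"x": -0.14,"y": -0.5,"z": 0.0,"rx": 0,"ry": 0,"rz": 0,"claw": 60},{"x": -0.14,"y": -0.5,"z": 0.0,"rx": 0,"ry": 0,"rz": 0,"claw": 60}]}}

```text
t: 13.97
tool_pos: [0.4996, -0.2023, 0.2968]
orientation: [3.141, 0.051, 0.01]
force: [-0.3, -0.0, -0.1]
opening: 0.0711
gripper_force: 0.0
```

```bash
cat >> h.py <<'E'
def paddles(n='wrist',name=None):
    im,d,c=grab(n); P=cloud(d,c); hsv=cv2.cvtColor(im,cv2.COLOR_RGB2HSV); s=robot.read_state()
    if name: save(name,im)
    h,S,V=hsv[...,0],hsv[...,1],hsv[...,2]; x,y,z=P[...,0],P[...,1],P[...,2]
    red=((h<7)|(h>173))&(S>140)&(V>70)&(z>.008)&(z<.2)
    k,l,st,ce=cv2.connectedComponentsWithStats(red.astype(np.uint8)); out=[]
    for i in range(1,k):
        if st[i,4]<60: continue
        q=P[l==i]; zt=np.percentile(q[:,2],97); t=q[q[:,2]>zt-.006]
        r=cv2.minAreaRect(t[:,:2].astype(np.float32)*1000)
        gx,gy=r[0][0]/1000,r[0][1]/1000
        m=(np.hypot(x-gx,y-gy)<.045)&(z<zt-.045)&(z>zt-.066)&(((S<70)&(V>120))|((h>45)&(h<85)&(S>80)))
        a=[]
        for (w,hh),ang in ((r[1],r[2]),)+(((lambda rr:(rr[1],rr[2]))(cv2.minAreaRect(P[m][:,:2].astype(np.float32)*1000)),) if m.sum()>20 else ()):
            a.append(((ang if w>hh else ang-90)+90)%180-90)
        print('paddle px',ce[i].round(),'xy %.4f %.4f'%(gx,gy),'top %.3f'%zt,np.round(r[1],1),'yaw grip/plate',np.round(a,1),m.sum(),
          'd/500: %.3f %.3f'%((gx-s['tool_pos'][0])/.5,(gy-s['tool_pos'][1])/.5))
    return im,P
E
python3 - <<'E'
from h import *
s=robot.read_state();print(s['t'],s['tool_pos'],tyaw(s))
paddles(name='w7.png')
E
```

```text
13.9667 [ 0.49955914 -0.202302    0.29682302] 1.875727839346382
paddle px [229. 117.] xy 0.5548 -0.1680 top 0.059 [ 8.6 23.2] yaw grip/plate [-19.2 -87.7] 2656 d/500: 0.110 0.067
paddle px [291. 137.] xy 0.5308 -0.2504 top 0.059 [23.5  9.1] yaw grip/plate [15.7 46.7] 2544 d/500: 0.062 -0.098
paddle px [291. 204.] xy 0.4343 -0.2569 top 0.059 [ 8.9 22.5] yaw grip/plate [ -7.2 -87.6] 2016 d/500: -0.131 -0.111
paddle px [223. 213.] xy 0.4173 -0.1601 top 0.059 [ 7.7 24.6] yaw grip/plate [-12.9  33.2] 1976 d/500: -0.165 0.083
```

View pics/w7.png

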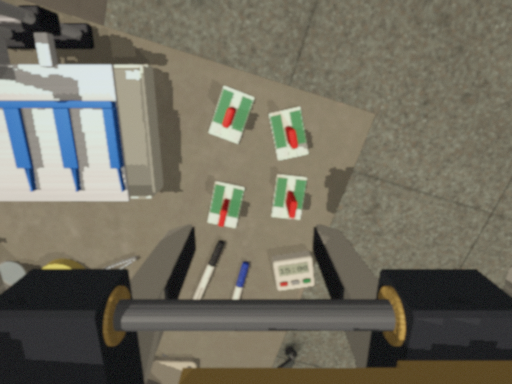

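Four paddles are seen at (231,115), (289,133), (227,205) and (290,197). I take the one at (227,205) first.

{"api": "arm_command", "payload": {"targets": [{"x": -0.165,"y": 0.083,"z": -0.08,"rx": 0,"ry": 0,"rz": -0.129,"claw": 120},{"x": -0.165,"y": 0.083,"z": -0.16,"rx": 0,"ry": 0,"rz": -0.129,"claw": 120},{"x": -0.165,"y": 0.083,"z": -0.24,"rx": 0,"ry": 0,"rz": -0.129,"claw": 120},{"x": -0.165,"y": 0.083,"z": -0.32,"rx": 0,"ry": 0,"rz": -0.129,"claw": 120},{"x": -0.165,"y": 0.083,"z": -0.38,"rx": 0,"ry": 0,"rz": -0.129,"claw": 120},{"x": -0.165,"y": 0.083,"z": -0.44,"rx": 0,"ry": 0,"rz": -0.129,"claw": 120},{"x": -0.165,"y": 0.083,"z": -0.48,"rx": 0,"ry": 0,"rz": -0.129,"claw": 120},{"x": -0.165,"y": 0.083,"z": -0.51,"rx": 0,"ry": 0,"rz": -0.129,"claw": 120},{"x": -0.165,"y": 0.083,"z": -0.51,"rx": 0,"ry": 0,"rz": -0.129,"claw": 120},{"x": -0.165,"y": 0.083,"z": -0.51,"rx": 0,"ry": 0,"rz": -0.129,"claw": 120}], "squeeze": 25}}

```text
t: 14.85
tool_pos: [0.4169, -0.1592, 0.0418]
orientation: [3.121, -0.347, 0.007]
force: [0.8, 0.3, 0.4]
opening: 0.049
gripper_force: 0.0
```

{"api": "arm_command", "payload": {"targets": [{"x": 0,"y": 0,"z": 0,"rx": 0,"ry": 0,"rz": 0,"claw": 255},{"x": 0,"y": 0,"z": 0,"rx": 0,"ry": 0,"rz": 0,"claw": 255},{"x": 0,"y": 0,"z": 0,"rx": 0,"ry": 0,"rz": 0,"claw": 255},{"x": 0,"y": 0,"z": 0,"rx": 0,"ry": 0,"rz": 0,"claw": 255},{"x": 0,"y": 0,"z": 0,"rx": 0,"ry": 0,"rz": 0,"claw": 255},{"x": 0,"y": 0,"z": 0,"rx": 0,"ry": 0,"rz": 0,"claw": 255},{"x": 0,"y": 0,"z": 0,"rx": 0,"ry": 0,"rz": 0,"claw": 255},{"x": 0,"y": 0,"z": 0,"rx": 0,"ry": 0,"rz": 0,"claw": 255}]}}

```text
t: 15.52
tool_pos: [0.4172, -0.161, 0.0425]
orientation: [3.12, -0.35, 0.011]
force: [-1.0, 0.3, 2.1]
opening: 0.0099
gripper_force: 25.0
```

{"api": "arm_command", "payload": {"targets": [{"x": 0,"y": 0,"z": 0.08,"rx": 0,"ry": 0,"rz": 0,"claw": 255},{"x": 0,"y": 0,"z": 0.16,"rx": 0,"ry": 0,"rz": 0,"claw": 255},{"x": 0.052,"y": 0.632,"z": 0.24,"rx": 0,"ry": 0,"rz": 0.129,"claw": 255},{"x": 0.052,"y": 0.632,"z": 0.32,"rx": 0,"ry": 0,"rz": 0.129,"claw": 255},{"x": 0.052,"y": 0.632,"z": 0.32,"rx": 0,"ry": 0,"rz": 0.129,"claw": 255},{"x": 0.052,"y": 0.632,"z": 0.32,"rx": 0,"ry": 0,"rz": 0.129,"claw": 255},{"x": 0.052,"y": 0.632,"z": 0.32,"rx": 0,"ry": 0,"rz": 0.129,"claw": 255},{"x": 0.052,"y": 0.632,"z": 0.32,"rx": 0,"ry": 0,"rz": 0.129,"claw": 255},{"x": 0.052,"y": 0.632,"z": 0.32,"rx": 0,"ry": 0,"rz": 0.129,"claw": 255},{"x": 0.052,"y": 0.632,"z": 0.32,"rx": 0,"ry": 0,"rz": 0.129,"claw": 255}]}}

```text
t: 16.35
tool_pos: [0.4427, 0.1578, 0.203]
orientation: [3.141, 0.055, 0.011]
force: [0.8, -0.9, -0.7]
opening: 0.0098
gripper_force: 25.0
```

{"api": "arm_command", "payload": {"targets": [{"x": 0.052,"y": 0,"z": 0,"rx": 0,"ry": 0,"rz": 0,"claw": 255},{"x": 0,"y": 0,"z": 0,"rx": 0,"ry": 0,"rz": 0,"claw": 255},{"x": 0,"y": 0,"z": 0,"rx": 0,"ry": 0,"rz": 0,"claw": 255}]}}

```text
t: 16.6
tool_pos: [0.4394, 0.1558, 0.1977]
orientation: [3.138, 0.057, -0.007]
force: [-1.3, -0.7, -1.4]
opening: 0.0096
gripper_force: 25.0
```

```bash
python3 - <<'E'
from h import *
s=robot.read_state();print(s['t'],s['tool_pos'],tyaw(s),s['opening'],s['gripper_force'],s['force'])
im,d,c=grab('wrist'); P=cloud(d,c); save('w8.png',im)
x,y,z=P[...,0],P[...,1],P[...,2]
i=im.astype(int)
b=(i[...,2]>i[...,0]+50)&(abs(x-.52)<.12)&(abs(y-.07)<.16)&(z>.075)&(z<.105)
q=P[b]; print('z',np.percentile(q[:,2],[5,50,95]))
t=q[q[:,2]>.091]
th=np.radians(2); R=np.array([[np.cos(th),np.sin(th)],[-np.sin(th),np.cos(th)]])
u=(t[:,:2]-[.526,.074])@R.T*1000
for lo,hi in((20,30),(-20,0),(-33,-25),(-60,-40)):
    w=np.sort(u[(u[:,0]>lo)&(u[:,0]<hi),1])
    if len(w)<5: continue
    br=np.where(np.diff(w)>5)[0]; print(lo,hi,[(round(a[0]),round(a[-1])) for a in np.split(w,br+1)])
bk=u[abs(u[:,1])<100]; print('x range',np.percentile(bk[:,0],[.5,99.5]))
for yy in(-84,-28,28,84):
    w=u[abs(u[:,1]-yy)<15]; 
    if len(w): print(yy,'backstop x',np.percentile(w[:,0],[1,99]).round(1))
E
```

```text
16.6 [0.43939691 0.15576923 0.19766437] 2.0934798586862087 0.009647149912384644 24.993621110916138 [-1.30736612 -0.68702803 -1.42505401]
z [0.09137892 0.09534959 0.09661055]
20 30 [(-114, -101), (-65, -46), (-9, 10), (47, 65), (103, 115)]
-20 0 [(-115, -101), (-64, -46), (-8, 10), (48, 65), (104, 115)]
-33 -25 [(-114, -101), (-64, -46), (-9, 10), (48, 65), (104, 115)]
-60 -40 [(-112, -108), (-57, -52), (-2, 3), (54, 59), (110, 113)]
x range [-58.59866579  41.35150294]
-84 backstop x [33.3 40.8]
-28 backstop x [33.7 41.4]
28 backstop x [33.9 41.4]
84 backstop x [34.3 41.5]
```

View pics/w8.png

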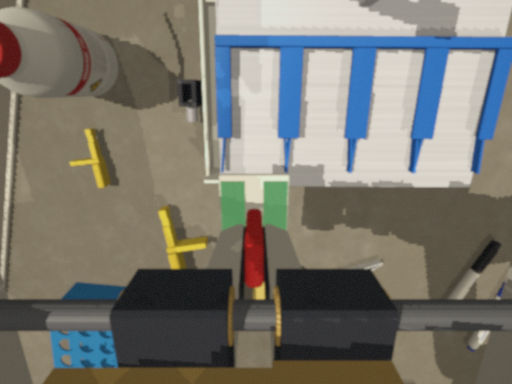

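The wrist view shows the held paddle (plate front edge at (253,178)) squarely in front of lane 0 (255,90). Lip gaps match the nominal lanes to within 1 mm. Lowering onto the apron.

{"api": "arm_command", "payload": {"targets": [{"x": 0,"y": 0,"z": -0.06,"rx": 0,"ry": 0,"rz": 0,"claw": 255},{"x": 0,"y": 0,"z": -0.1,"rx": 0,"ry": 0,"rz": 0,"claw": 255},{"x": 0,"y": 0,"z": -0.125,"rx": 0,"ry": 0,"rz": 0,"claw": 255},{"x": 0,"y": 0,"z": -0.138,"rx": 0,"ry": 0,"rz": 0,"claw": 255},{"x": 0,"y": 0,"z": -0.138,"rx": 0,"ry": 0,"rz": 0,"claw": 255},{"x": 0,"y": 0,"z": -0.138,"rx": 0,"ry": 0,"rz": 0,"claw": 255}]}}

```text
t: 17.15
tool_pos: [0.4436, 0.1551, 0.1343]
orientation: [3.14, 0.053, 0.013]
force: [0.7, -0.6, -0.0]
opening: 0.0098
gripper_force: 25.0
```

{"api": "arm_command", "payload": {"targets": [{"x": 0,"y": 0,"z": -0.008,"rx": 0,"ry": 0,"rz": 0,"claw": 255},{"x": 0,"y": 0,"z": -0.014,"rx": 0,"ry": 0,"rz": 0,"claw": 255},{"x": 0,"y": 0,"z": -0.014,"rx": 0,"ry": 0,"rz": 0,"claw": 255},{"x": 0.01,"y": 0,"z": -0.014,"rx": 0,"ry": 0,"rz": 0,"claw": 255},{"x": 0.02,"y": 0.001,"z": -0.014,"rx": 0,"ry": 0,"rz": 0,"claw": 255},{"x": 0.03,"y": 0.001,"z": -0.014,"rx": 0,"ry": 0,"rz": 0,"claw": 255},{"x": 0.03,"y": 0.001,"z": -0.014,"rx": 0,"ry": 0,"rz": 0,"claw": 255}]}}

```text
t: 17.73
tool_pos: [0.4593, 0.1557, 0.1266]
orientation: [3.14, 0.054, 0.012]
force: [0.0, 0.1, -0.6]
opening: 0.0102
gripper_force: 25.0
```

{"api": "arm_command", "payload": {"targets": [{"x": 0.012,"y": 0.0,"z": 0,"rx": 0,"ry": 0,"rz": 0,"claw": 255},{"x": 0.024,"y": 0.001,"z": 0,"rx": 0,"ry": 0,"rz": 0,"claw": 255},{"x": 0.036,"y": 0.001,"z": 0,"rx": 0,"ry": 0,"rz": 0,"claw": 255},{"x": 0.048,"y": 0.002,"z": 0,"rx": 0,"ry": 0,"rz": 0,"claw": 255},{"x": 0.06,"y": 0.002,"z": 0,"rx": 0,"ry": 0,"rz": 0,"claw": 255},{"x": 0.072,"y": 0.003,"z": 0,"rx": 0,"ry": 0,"rz": 0,"claw": 255},{"x": 0.084,"y": 0.003,"z": 0,"rx": 0,"ry": 0,"rz": 0,"claw": 255},{"x": 0.096,"y": 0.004,"z": 0,"rx": 0,"ry": 0,"rz": 0,"claw": 255},{"x": 0.108,"y": 0.004,"z": 0,"rx": 0,"ry": 0,"rz": 0,"claw": 255},{"x": 0.112,"y": 0.004,"z": 0,"rx": 0,"ry": 0,"rz": 0,"claw": 255}]}}

```text
t: 18.57
tool_pos: [0.5149, 0.1577, 0.1263]
orientation: [3.14, 0.054, 0.011]
force: [0.2, -0.8, 0.1]
opening: 0.0097
gripper_force: 25.0
```

{"api": "arm_command", "payload": {"targets": [{"x": 0.008,"y": 0.0,"z": 0,"rx": 0,"ry": 0,"rz": 0,"claw": 255},{"x": 0.015,"y": 0,"z": 0,"rx": 0,"ry": 0,"rz": 0,"claw": 255},{"x": 0.022,"y": 0,"z": 0,"rx": 0,"ry": 0,"rz": 0,"claw": 255},{"x": 0.022,"y": 0,"z": 0,"rx": 0,"ry": 0,"rz": 0,"claw": 255}]}}

```text
t: 18.9
tool_pos: [0.5242, 0.1578, 0.126]
orientation: [3.14, 0.054, 0.006]
force: [-5.2, 0.1, 2.9]
opening: 0.0101
gripper_force: 25.0
```

{"api": "arm_command", "payload": {"targets": [{"x": 0.006,"y": 0.0,"z": 0,"rx": 0,"ry": 0,"rz": 0,"claw": 255},{"x": 0.006,"y": 0,"z": 0,"rx": 0,"ry": 0,"rz": 0,"claw": 255},{"x": 0.006,"y": 0,"z": 0,"rx": 0,"ry": 0,"rz": 0,"claw": 175},{"x": 0,"y": 0,"z": 0,"rx": 0,"ry": 0,"rz": 0,"claw": 175},{"x": 0,"y": 0,"z": 0,"rx": 0,"ry": 0,"rz": 0,"claw": 175},{"x": 0,"y": 0,"z": 0.05,"rx": 0,"ry": 0,"rz": 0,"claw": 175},{"x": 0,"y": 0,"z": 0.12,"rx": 0,"ry": 0,"rz": 0,"claw": 175},{"x": -0.05,"y": 0,"z": 0.2,"rx": 0,"ry": 0,"rz": 0,"claw": 175},{"x": -0.05,"y": -0.06,"z": 0.28,"rx": 0,"ry": 0,"rz": 0,"claw": 120}]}}

```text
t: 19.65
tool_pos: [0.4986, 0.1369, 0.2572]
orientation: [-3.141, -0.059, -0.008]
force: [0.7, -0.0, -0.3]
opening: 0.0323
gripper_force: 0.0
```

{"api": "arm_command", "payload": {"targets": [{"x": 0.0,"y": -0.68,"z": 0.08,"rx": 0,"ry": 0,"rz": 0,"claw": 120},{"x": 0.0,"y": -0.68,"z": 0.08,"rx": 0,"ry": 0,"rz": 0,"claw": 120},{"x": 0.0,"y": -0.68,"z": 0.08,"rx": 0,"ry": 0,"rz": 0,"claw": 120},{"x": 0.0,"y": -0.68,"z": 0.08,"rx": 0,"ry": 0,"rz": 0,"claw": 120},{"x": 0.0,"y": -0.68,"z": 0.08,"rx": 0,"ry": 0,"rz": 0,"claw": 120},{"x": 0.0,"y": -0.68,"z": 0.08,"rx": 0,"ry": 0,"rz": 0,"claw": 120},{"x": 0.0,"y": -0.68,"z": 0.08,"rx": 0,"ry": 0,"rz": 0,"claw": 120},{"x": 0.0,"y": -0.68,"z": 0.08,"rx": 0,"ry": 0,"rz": 0,"claw": 120},{"x": 0.0,"y": -0.68,"z": 0.08,"rx": 0,"ry": 0,"rz": 0,"claw": 120},{"x": 0.0,"y": -0.68,"z": 0.08,"rx": 0,"ry": 0,"rz": 0,"claw": 120}]}}

```text
t: 20.48
tool_pos: [0.5004, -0.2085, 0.2963]
orientation: [3.139, 0.047, 0.011]
force: [0.5, 1.1, -0.7]
opening: 0.049
gripper_force: 0.0
```

```bash
python3 - <<'E'
from h import *
s=robot.read_state();print(s['t'],s['tool_pos'],tyaw(s),s['force'])
paddles(name='w9.png'); print('scene'); paddles('scene',name='s9.png')
E
```

```text
20.4833 [ 0.50036114 -0.20846425  0.2963227 ] 1.7235878263370523 [ 0.45678531  1.08233179 -0.66520828]
paddle px [223. 118.] xy 0.5545 -0.1680 top 0.059 [ 8.2 23.3] yaw grip/plate [-18.9 -42.4] 2643 d/500: 0.108 0.077
paddle px [287. 138.] xy 0.5307 -0.2505 top 0.059 [23.7  9.3] yaw grip/plate [16.4  1.6] 2546 d/500: 0.060 -0.088
paddle px [287. 205.] xy 0.4341 -0.2569 top 0.059 [ 8.8 22.5] yaw grip/plate [-4. 45.] 2011 d/500: -0.133 -0.101
scene
paddle px [334. 146.] xy 0.5310 -0.2490 top 0.061 [26.  10.4] yaw grip/plate [15.  11.7] 241 d/500: 0.061 -0.088
paddle px [306. 153.] xy 0.5533 -0.1654 top 0.060 [ 8.7 22.8] yaw grip/plate [-12.7 -20.5] 246 d/500: 0.105 0.079
paddle px [209. 196.] xy 0.5224 0.1599 top 0.144 [ 8.4 26.8] yaw grip/plate [ -0.5 -29.6] 310 d/500: 0.043 0.730
paddle px [138. 219.] xy 0.5446 0.3367 top 0.145 [35.  35.6] yaw grip/plate [-5.5 49.5] 86 d/500: 0.088 1.084
```

{"api": "arm_command", "payload": {"targets": [{"x": -0.133,"y": -0.099,"z": -0.08,"rx": 0,"ry": 0,"rz": -0.063,"claw": 120},{"x": -0.133,"y": -0.099,"z": -0.16,"rx": 0,"ry": 0,"rz": -0.063,"claw": 120},{"x": -0.133,"y": -0.099,"z": -0.24,"rx": 0,"ry": 0,"rz": -0.063,"claw": 120},{"x": -0.133,"y": -0.099,"z": -0.32,"rx": 0,"ry": 0,"rz": -0.063,"claw": 120},{"x": -0.133,"y": -0.099,"z": -0.38,"rx": 0,"ry": 0,"rz": -0.063,"claw": 120},{"x": -0.133,"y": -0.099,"z": -0.44,"rx": 0,"ry": 0,"rz": -0.063,"claw": 120},{"x": -0.133,"y": -0.099,"z": -0.48,"rx": 0,"ry": 0,"rz": -0.063,"claw": 120},{"x": -0.133,"y": -0.099,"z": -0.508,"rx": 0,"ry": 0,"rz": -0.063,"claw": 120},{"x": -0.133,"y": -0.099,"z": -0.508,"rx": 0,"ry": 0,"rz": -0.063,"claw": 120},{"x": -0.133,"y": -0.099,"z": -0.508,"rx": 0,"ry": 0,"rz": -0.063,"claw": 120}], "squeeze": 25}}

```text
t: 21.42
tool_pos: [0.4341, -0.253, 0.0416]
orientation: [3.138, -0.14, 0.008]
force: [-0.1, 0.2, 0.2]
opening: 0.0489
gripper_force: 0.0
```

{"api": "arm_command", "payload": {"targets": [{"x": 0,"y": 0,"z": 0,"rx": 0,"ry": 0,"rz": 0,"claw": 255},{"x": 0,"y": 0,"z": 0,"rx": 0,"ry": 0,"rz": 0,"claw": 255},{"x": 0,"y": 0,"z": 0,"rx": 0,"ry": 0,"rz": 0,"claw": 255},{"x": 0,"y": 0,"z": 0,"rx": 0,"ry": 0,"rz": 0,"claw": 255},{"x": 0,"y": 0,"z": 0,"rx": 0,"ry": 0,"rz": 0,"claw": 255},{"x": 0,"y": 0,"z": 0,"rx": 0,"ry": 0,"rz": 0,"claw": 255},{"x": 0,"y": 0,"z": 0,"rx": 0,"ry": 0,"rz": 0,"claw": 255},{"x": 0,"y": 0,"z": 0,"rx": 0,"ry": 0,"rz": 0,"claw": 255}]}}

```text
t: 22.08
tool_pos: [0.4343, -0.2553, 0.0424]
orientation: [3.136, -0.144, 0.011]
force: [-1.5, -0.3, 2.9]
opening: 0.0097
gripper_force: 25.0
```

{"api": "arm_command", "payload": {"targets": [{"x": 0,"y": 0,"z": 0.08,"rx": 0,"ry": 0,"rz": 0,"claw": 255},{"x": 0.02,"y": 0.05,"z": 0.16,"rx": 0,"ry": 0,"rz": 0.062,"claw": 255},{"x": 0.02,"y": 0.71,"z": 0.32,"rx": 0,"ry": 0,"rz": 0.062,"claw": 255},{"x": 0.02,"y": 0.71,"z": 0.32,"rx": 0,"ry": 0,"rz": 0.062,"claw": 255},{"x": 0.02,"y": 0.71,"z": 0.32,"rx": 0,"ry": 0,"rz": 0.062,"claw": 255},{"x": 0.02,"y": 0.71,"z": 0.32,"rx": 0,"ry": 0,"rz": 0.062,"claw": 255},{"x": 0.02,"y": 0.71,"z": 0.32,"rx": 0,"ry": 0,"rz": 0.062,"claw": 255},{"x": 0.02,"y": 0.71,"z": 0.32,"rx": 0,"ry": 0,"rz": 0.062,"claw": 255},{"x": 0.02,"y": 0.71,"z": 0.32,"rx": 0,"ry": 0,"rz": 0.062,"claw": 255},{"x": 0.02,"y": 0.71,"z": 0.32,"rx": 0,"ry": 0,"rz": 0.062,"claw": 255}]}}

```text
t: 22.92
tool_pos: [0.4435, 0.0914, 0.1999]
orientation: [3.14, 0.051, 0.011]
force: [1.3, -0.5, -0.4]
opening: 0.0097
gripper_force: 25.0
```

{"api": "arm_command", "payload": {"targets": [{"x": 0,"y": 0,"z": 0,"rx": 0,"ry": 0,"rz": 0,"claw": 255},{"x": 0,"y": 0,"z": 0,"rx": 0,"ry": 0,"rz": 0,"claw": 255},{"x": 0,"y": 0,"z": 0,"rx": 0,"ry": 0,"rz": 0,"claw": 255},{"x": 0,"y": 0,"z": 0,"rx": 0,"ry": 0,"rz": 0,"claw": 255}]}}

```text
t: 23.25
tool_pos: [0.4438, 0.0883, 0.1986]
orientation: [3.14, 0.049, 0.008]
force: [0.7, -0.7, -0.9]
opening: 0.0097
gripper_force: 25.0
```

{"api": "arm_command", "payload": {"targets": [{"x": 0,"y": 0.023,"z": -0.05,"rx": 0,"ry": 0,"rz": 0,"claw": 255},{"x": 0,"y": 0.023,"z": -0.09,"rx": 0,"ry": 0,"rz": 0,"claw": 255},{"x": 0,"y": 0.023,"z": -0.115,"rx": 0,"ry": 0,"rz": 0,"claw": 255},{"x": 0,"y": 0.023,"z": -0.13,"rx": 0,"ry": 0,"rz": 0,"claw": 255},{"x": 0,"y": 0.023,"z": -0.138,"rx": 0,"ry": 0,"rz": 0,"claw": 255},{"x": 0,"y": 0.023,"z": -0.143,"rx": 0,"ry": 0,"rz": 0,"claw": 255},{"x": 0,"y": 0.023,"z": -0.143,"rx": 0,"ry": 0,"rz": 0,"claw": 255},{"x": 0,"y": 0.023,"z": -0.143,"rx": 0,"ry": 0,"rz": 0,"claw": 255}]}}

```text
t: 23.92
tool_pos: [0.4447, 0.1007, 0.1287]
orientation: [3.14, 0.05, 0.012]
force: [0.0, -0.2, -0.1]
opening: 0.0096
gripper_force: 25.0
```

{"api": "arm_command", "payload": {"targets": [{"x": 0.008,"y": -0.002,"z": -0.004,"rx": 0,"ry": 0,"rz": 0,"claw": 255},{"x": 0.02,"y": -0.002,"z": -0.004,"rx": 0,"ry": 0,"rz": 0,"claw": 255},{"x": 0.034,"y": -0.001,"z": -0.004,"rx": 0,"ry": 0,"rz": 0,"claw": 255},{"x": 0.048,"y": -0.001,"z": -0.004,"rx": 0,"ry": 0,"rz": 0,"claw": 255},{"x": 0.062,"y": 0,"z": -0.004,"rx": 0,"ry": 0,"rz": 0,"claw": 255},{"x": 0.076,"y": 0.001,"z": -0.004,"rx": 0,"ry": 0,"rz": 0,"claw": 255},{"x": 0.09,"y": 0.001,"z": -0.004,"rx": 0,"ry": 0,"rz": 0,"claw": 255},{"x": 0.106,"y": 0.002,"z": -0.004,"rx": 0,"ry": 0,"rz": 0,"claw": 255},{"x": 0.122,"y": 0.003,"z": -0.004,"rx": 0,"ry": 0,"rz": 0,"claw": 255},{"x": 0.138,"y": 0.003,"z": -0.004,"rx": 0,"ry": 0,"rz": 0,"claw": 255}]}}

```text
t: 24.75
tool_pos: [0.514, 0.1026, 0.1258]
orientation: [3.14, 0.051, 0.01]
force: [0.1, 0.2, -0.5]
opening: 0.0098
gripper_force: 25.0
```

{"api": "arm_command", "payload": {"targets": [{"x": 0.008,"y": 0.0,"z": 0,"rx": 0,"ry": 0,"rz": 0,"claw": 255},{"x": 0.016,"y": 0,"z": 0,"rx": 0,"ry": 0,"rz": 0,"claw": 255},{"x": 0.024,"y": 0,"z": 0,"rx": 0,"ry": 0,"rz": 0,"claw": 255},{"x": 0.03,"y": 0,"z": 0,"rx": 0,"ry": 0,"rz": 0,"claw": 255},{"x": 0.03,"y": 0,"z": 0,"rx": 0,"ry": 0,"rz": 0,"claw": 255}]}}

```text
t: 25.17
tool_pos: [0.5267, 0.1025, 0.1256]
orientation: [3.14, 0.051, 0.004]
force: [-8.3, -0.4, 5.0]
opening: 0.01
gripper_force: 25.0
```

{"api": "arm_command", "payload": {"targets": [{"x": 0.002,"y": 0,"z": 0,"rx": 0,"ry": 0,"rz": 0,"claw": 175},{"x": 0,"y": 0,"z": 0,"rx": 0,"ry": 0,"rz": 0,"claw": 175},{"x": -0.004,"y": 0,"z": 0,"rx": 0,"ry": 0,"rz": 0,"claw": 175},{"x": -0.004,"y": 0,"z": 0.05,"rx": 0,"ry": 0,"rz": 0,"claw": 175},{"x": -0.004,"y": 0,"z": 0.12,"rx": 0,"ry": 0,"rz": 0,"claw": 175},{"x": -0.05,"y": 0,"z": 0.2,"rx": 0,"ry": 0,"rz": 0,"claw": 175},{"x": -0.05,"y": -0.06,"z": 0.28,"rx": 0,"ry": 0,"rz": 0,"claw": 120},{"x": -0.05,"y": -0.14,"z": 0.33,"rx": 0,"ry": 0,"rz": 0,"claw": 120}]}}

```text
t: 25.83
tool_pos: [0.5031, 0.047, 0.285]
orientation: [3.141, 0.057, 0.016]
force: [1.7, -1.1, 0.3]
opening: 0.0381
gripper_force: 0.0
```

{"api": "arm_command", "payload": {"targets": [{"x": 0.0,"y": -0.49,"z": 0.02,"rx": 0,"ry": 0,"rz": 0,"claw": 120},{"x": 0.0,"y": -0.49,"z": 0.02,"rx": 0,"ry": 0,"rz": 0,"claw": 120},{"x": 0.0,"y": -0.49,"z": 0.02,"rx": 0,"ry": 0,"rz": 0,"claw": 120},{"x": 0.0,"y": -0.49,"z": 0.02,"rx": 0,"ry": 0,"rz": 0,"claw": 120},{"x": 0.0,"y": -0.49,"z": 0.02,"rx": 0,"ry": 0,"rz": 0,"claw": 120},{"x": 0.0,"y": -0.49,"z": 0.02,"rx": 0,"ry": 0,"rz": 0,"claw": 120},{"x": 0.0,"y": -0.49,"z": 0.02,"rx": 0,"ry": 0,"rz": 0,"claw": 120},{"x": 0.0,"y": -0.49,"z": 0.02,"rx": 0,"ry": 0,"rz": 0,"claw": 120},{"x": 0.0,"y": -0.49,"z": 0.02,"rx": 0,"ry": 0,"rz": 0,"claw": 120}]}}

```text
t: 26.58
tool_pos: [0.5031, -0.1993, 0.2911]
orientation: [3.141, 0.05, 0.01]
force: [-0.4, -0.4, -0.6]
opening: 0.0493
gripper_force: 0.0
```

```bash
python3 - <<'E'
from h import *
s=robot.read_state();print(s['t'],s['tool_pos'],tyaw(s),s['force'])
paddles(name='w10.png'); print('scene'); paddles('scene',name='s10.png')
E
```

```text
26.5833 [ 0.5031495  -0.19926696  0.29113231] 1.816318358015394 [-0.408892   -0.38597017 -0.61835848]
paddle px [230. 120.] xy 0.5543 -0.1679 top 0.059 [ 8.5 24. ] yaw grip/plate [-18.2 -88.2] 2718 d/500: 0.102 0.062
paddle px [294. 140.] xy 0.5304 -0.2504 top 0.059 [23.5  8.9] yaw grip/plate [ 14.9 -58.8] 2579 d/500: 0.054 -0.104
scene
paddle px [334. 146.] xy 0.5310 -0.2486 top 0.060 [24.3 11.3] yaw grip/plate [ 6.2 17.6] 253 d/500: 0.055 -0.101
paddle px [306. 153.] xy 0.5545 -0.1649 top 0.061 [ 8.9 25.4] yaw grip/plate [-22.2 -18.8] 250 d/500: 0.102 0.067
paddle px [228. 186.] xy 0.5236 0.1051 top 0.144 [ 6.5 23.3] yaw grip/plate [ -0.8 -44.2] 341 d/500: 0.040 0.607
paddle px [209. 196.] xy 0.5223 0.1595 top 0.143 [ 7.6 24. ] yaw grip/plate [-1.8  1.6] 309 d/500: 0.038 0.716
paddle px [138. 219.] xy 0.5458 0.3367 top 0.146 [36.9 33.1] yaw grip/plate [12.  38.3] 88 d/500: 0.085 1.070
```

{"api": "arm_command", "payload": {"targets": [{"x": 0.054,"y": -0.103,"z": -0.08,"rx": 0,"ry": 0,"rz": 0.12,"claw": 120},{"x": 0.054,"y": -0.103,"z": -0.16,"rx": 0,"ry": 0,"rz": 0.12,"claw": 120},{"x": 0.054,"y": -0.103,"z": -0.24,"rx": 0,"ry": 0,"rz": 0.12,"claw": 120},{"x": 0.054,"y": -0.103,"z": -0.32,"rx": 0,"ry": 0,"rz": 0.12,"claw": 120},{"x": 0.054,"y": -0.103,"z": -0.38,"rx": 0,"ry": 0,"rz": 0.12,"claw": 120},{"x": 0.054,"y": -0.103,"z": -0.44,"rx": 0,"ry": 0,"rz": 0.12,"claw": 120},{"x": 0.054,"y": -0.103,"z": -0.48,"rx": 0,"ry": 0,"rz": 0.12,"claw": 120},{"x": 0.054,"y": -0.103,"z": -0.498,"rx": 0,"ry": 0,"rz": 0.12,"claw": 120},{"x": 0.054,"y": -0.103,"z": -0.498,"rx": 0,"ry": 0,"rz": 0.12,"claw": 120},{"x": 0.054,"y": -0.103,"z": -0.498,"rx": 0,"ry": 0,"rz": 0.12,"claw": 120}], "squeeze": 25}}

```text
t: 27.52
tool_pos: [0.531, -0.2503, 0.0432]
orientation: [3.111, 0.429, 0.011]
force: [0.8, -1.4, 0.9]
opening: 0.049
gripper_force: 0.0
```

{"api": "arm_command", "payload": {"targets": [{"x": 0,"y": 0,"z": 0,"rx": 0,"ry": 0,"rz": 0,"claw": 255},{"x": 0,"y": 0,"z": 0,"rx": 0,"ry": 0,"rz": 0,"claw": 255},{"x": 0,"y": 0,"z": 0,"rx": 0,"ry": 0,"rz": 0,"claw": 255},{"x": 0,"y": 0,"z": 0,"rx": 0,"ry": 0,"rz": 0,"claw": 255},{"x": 0,"y": 0,"z": 0,"rx": 0,"ry": 0,"rz": 0,"claw": 255},{"x": 0,"y": 0,"z": 0,"rx": 0,"ry": 0,"rz": 0,"claw": 255},{"x": 0,"y": 0,"z": 0,"rx": 0,"ry": 0,"rz": 0,"claw": 255},{"x": 0,"y": 0,"z": 0,"rx": 0,"ry": 0,"rz": 0,"claw": 255}]}}

```text
t: 28.18
tool_pos: [0.5303, -0.2511, 0.0424]
orientation: [3.112, 0.427, 0.011]
force: [-0.0, -0.1, 1.8]
opening: 0.0096
gripper_force: 25.0
```

{"api": "arm_command", "payload": {"targets": [{"x": 0,"y": 0,"z": 0.08,"rx": 0,"ry": 0,"rz": 0,"claw": 255},{"x": 0,"y": 0,"z": 0.16,"rx": 0,"ry": 0,"rz": 0,"claw": 255},{"x": -0.02,"y": 0.02,"z": 0.24,"rx": 0,"ry": 0,"rz": -0.12,"claw": 255},{"x": -0.168,"y": 0.59,"z": 0.32,"rx": 0,"ry": 0,"rz": -0.12,"claw": 255},{"x": -0.168,"y": 0.59,"z": 0.32,"rx": 0,"ry": 0,"rz": -0.12,"claw": 255},{"x": -0.168,"y": 0.59,"z": 0.32,"rx": 0,"ry": 0,"rz": -0.12,"claw": 255},{"x": -0.168,"y": 0.59,"z": 0.32,"rx": 0,"ry": 0,"rz": -0.12,"claw": 255},{"x": -0.168,"y": 0.59,"z": 0.32,"rx": 0,"ry": 0,"rz": -0.12,"claw": 255},{"x": -0.168,"y": 0.59,"z": 0.32,"rx": 0,"ry": 0,"rz": -0.12,"claw": 255},{"x": -0.168,"y": 0.59,"z": 0.32,"rx": 0,"ry": 0,"rz": -0.12,"claw": 255}]}}

```text
t: 29.02
tool_pos: [0.4467, 0.0401, 0.2017]
orientation: [3.14, 0.05, 0.011]
force: [-0.3, 0.7, -0.8]
opening: 0.01
gripper_force: 25.0
```

{"api": "arm_command", "payload": {"targets": [{"x": 0,"y": 0,"z": 0,"rx": 0,"ry": 0,"rz": 0,"claw": 255},{"x": 0,"y": 0,"z": 0,"rx": 0,"ry": 0,"rz": 0,"claw": 255},{"x": 0,"y": 0,"z": 0,"rx": 0,"ry": 0,"rz": 0,"claw": 255}]}}

```text
t: 29.27
tool_pos: [0.4478, 0.0383, 0.2013]
orientation: [3.139, 0.053, 0.011]
force: [0.3, 0.3, -1.0]
opening: 0.0097
gripper_force: 25.0
```

{"api": "arm_command", "payload": {"targets": [{"x": -0.004,"y": 0.011,"z": -0.05,"rx": 0,"ry": 0,"rz": 0,"claw": 255},{"x": -0.004,"y": 0.011,"z": -0.09,"rx": 0,"ry": 0,"rz": 0,"claw": 255},{"x": -0.004,"y": 0.011,"z": -0.115,"rx": 0,"ry": 0,"rz": 0,"claw": 255},{"x": -0.004,"y": 0.011,"z": -0.13,"rx": 0,"ry": 0,"rz": 0,"claw": 255},{"x": -0.004,"y": 0.011,"z": -0.14,"rx": 0,"ry": 0,"rz": 0,"claw": 255},{"x": -0.004,"y": 0.011,"z": -0.147,"rx": 0,"ry": 0,"rz": 0,"claw": 255},{"x": -0.004,"y": 0.011,"z": -0.147,"rx": 0,"ry": 0,"rz": 0,"claw": 255},{"x": -0.004,"y": 0.011,"z": -0.147,"rx": 0,"ry": 0,"rz": 0,"claw": 255}]}}

```text
t: 29.93
tool_pos: [0.4462, 0.0436, 0.1285]
orientation: [3.14, 0.05, 0.012]
force: [0.2, -0.0, -0.6]
opening: 0.0098
gripper_force: 25.0
```

{"api": "arm_command", "payload": {"targets": [{"x": 0.008,"y": 0,"z": -0.004,"rx": 0,"ry": 0,"rz": 0,"claw": 255},{"x": 0.02,"y": 0.001,"z": -0.004,"rx": 0,"ry": 0,"rz": 0,"claw": 255},{"x": 0.034,"y": 0.001,"z": -0.004,"rx": 0,"ry": 0,"rz": 0,"claw": 255},{"x": 0.048,"y": 0.002,"z": -0.004,"rx": 0,"ry": 0,"rz": 0,"claw": 255},{"x": 0.062,"y": 0.002,"z": -0.004,"rx": 0,"ry": 0,"rz": 0,"claw": 255},{"x": 0.076,"y": 0.003,"z": -0.004,"rx": 0,"ry": 0,"rz": 0,"claw": 255},{"x": 0.09,"y": 0.003,"z": -0.004,"rx": 0,"ry": 0,"rz": 0,"claw": 255},{"x": 0.106,"y": 0.004,"z": -0.004,"rx": 0,"ry": 0,"rz": 0,"claw": 255},{"x": 0.122,"y": 0.005,"z": -0.004,"rx": 0,"ry": 0,"rz": 0,"claw": 255},{"x": 0.138,"y": 0.005,"z": -0.004,"rx": 0,"ry": 0,"rz": 0,"claw": 255}]}}

```text
t: 30.77
tool_pos: [0.5155, 0.0466, 0.1258]
orientation: [3.14, 0.051, 0.01]
force: [-0.2, -0.7, -0.2]
opening: 0.0095
gripper_force: 25.0
```

{"api": "arm_command", "payload": {"targets": [{"x": 0.008,"y": 0.0,"z": 0,"rx": 0,"ry": 0,"rz": 0,"claw": 255},{"x": 0.016,"y": 0,"z": 0,"rx": 0,"ry": 0,"rz": 0,"claw": 255},{"x": 0.024,"y": 0,"z": 0,"rx": 0,"ry": 0,"rz": 0,"claw": 255},{"x": 0.03,"y": 0,"z": 0,"rx": 0,"ry": 0,"rz": 0,"claw": 255},{"x": 0.03,"y": 0,"z": 0,"rx": 0,"ry": 0,"rz": 0,"claw": 255}]}}

```text
t: 31.18
tool_pos: [0.528, 0.0465, 0.1256]
orientation: [3.14, 0.051, 0.003]
force: [-10.7, -0.6, 6.6]
opening: 0.01
gripper_force: 25.0
```

{"api": "arm_command", "payload": {"targets": [{"x": 0.002,"y": 0,"z": 0,"rx": 0,"ry": 0,"rz": 0,"claw": 175},{"x": 0,"y": 0,"z": 0,"rx": 0,"ry": 0,"rz": 0,"claw": 175},{"x": -0.004,"y": 0,"z": 0,"rx": 0,"ry": 0,"rz": 0,"claw": 175},{"x": -0.004,"y": 0,"z": 0.05,"rx": 0,"ry": 0,"rz": 0,"claw": 175},{"x": -0.004,"y": 0,"z": 0.12,"rx": 0,"ry": 0,"rz": 0,"claw": 175},{"x": -0.05,"y": 0,"z": 0.2,"rx": 0,"ry": 0,"rz": 0,"claw": 175},{"x": -0.05,"y": -0.06,"z": 0.28,"rx": 0,"ry": 0,"rz": 0,"claw": 120},{"x": -0.05,"y": -0.14,"z": 0.33,"rx": 0,"ry": 0,"rz": 0,"claw": 120}]}}

```text
t: 31.85
tool_pos: [0.5048, -0.0091, 0.285]
orientation: [3.14, 0.057, 0.017]
force: [1.6, -0.2, 0.3]
opening: 0.0387
gripper_force: 0.0
```

{"api": "arm_command", "payload": {"targets": [{"x": 0.0,"y": -0.36,"z": 0.02,"rx": 0,"ry": 0,"rz": 0,"claw": 120},{"x": 0.0,"y": -0.36,"z": 0.02,"rx": 0,"ry": 0,"rz": 0,"claw": 120},{"x": 0.0,"y": -0.36,"z": 0.02,"rx": 0,"ry": 0,"rz": 0,"claw": 120},{"x": 0.0,"y": -0.36,"z": 0.02,"rx": 0,"ry": 0,"rz": 0,"claw": 120},{"x": 0.0,"y": -0.36,"z": 0.02,"rx": 0,"ry": 0,"rz": 0,"claw": 120},{"x": 0.0,"y": -0.36,"z": 0.02,"rx": 0,"ry": 0,"rz": 0,"claw": 120},{"x": 0.0,"y": -0.36,"z": 0.02,"rx": 0,"ry": 0,"rz": 0,"claw": 120}]}}

```text
t: 32.43
tool_pos: [0.5046, -0.1907, 0.291]
orientation: [3.141, 0.048, 0.01]
force: [0.7, 0.9, 0.5]
opening: 0.0495
gripper_force: 0.0
```

```bash
python3 - <<'E'
from h import *
s=robot.read_state();print(s['t'],s['tool_pos'],tyaw(s),s['force'])
paddles(name='w11.png'); print('scene'); paddles('scene',name='s11.png')
E
```

```text
32.4333 [ 0.50464025 -0.19070024  0.29103222] 1.7435768984395281 [0.74669823 0.92600411 0.54564134]
paddle px [237. 122.] xy 0.5545 -0.1677 top 0.059 [ 8.3 23.6] yaw grip/plate [-18.3 -88.4] 2713 d/500: 0.099 0.044
paddle px [  3. 146.] xy 0.5243 0.0979 top 0.101 [ 1.9 21.2] yaw grip/plate [-0.9] 0 d/500: 0.039 0.575
paddle px [ 34. 148.] xy 0.5265 0.0457 top 0.142 [ 9.3 23.6] yaw grip/plate [ -0.1 -39.9] 1888 d/500: 0.044 0.471
scene
paddle px [306. 153.] xy 0.5541 -0.1646 top 0.061 [ 7.2 24.9] yaw grip/plate [-22.  -18.8] 250 d/500: 0.098 0.049
paddle px [247. 176.] xy 0.5247 0.0496 top 0.144 [ 6.8 24.2] yaw grip/plate [ -2.  -38.4] 316 d/500: 0.040 0.478
paddle px [228. 186.] xy 0.5223 0.1054 top 0.144 [22.8  6.4] yaw grip/plate [  1.9 -36.4] 356 d/500: 0.035 0.589
paddle px [209. 196.] xy 0.5208 0.1604 top 0.145 [24.5  6.9] yaw grip/plate [  4.3 -27. ] 332 d/500: 0.032 0.699
paddle px [138. 219.] xy 0.5453 0.3365 top 0.146 [34.7 34.6] yaw grip/plate [88.2 44.2] 88 d/500: 0.081 1.051
```

{"api": "arm_command", "payload": {"targets": [{"x": 0.1,"y": 0.045,"z": -0.08,"rx": 0,"ry": 0,"rz": -0.179,"claw": 120},{"x": 0.1,"y": 0.045,"z": -0.16,"rx": 0,"ry": 0,"rz": -0.179,"claw": 120},{"x": 0.1,"y": 0.045,"z": -0.24,"rx": 0,"ry": 0,"rz": -0.179,"claw": 120},{"x": 0.1,"y": 0.045,"z": -0.32,"rx": 0,"ry": 0,"rz": -0.179,"claw": 120},{"x": 0.1,"y": 0.045,"z": -0.38,"rx": 0,"ry": 0,"rz": -0.179,"claw": 120},{"x": 0.1,"y": 0.045,"z": -0.44,"rx": 0,"ry": 0,"rz": -0.179,"claw": 120},{"x": 0.1,"y": 0.045,"z": -0.48,"rx": 0,"ry": 0,"rz": -0.179,"claw": 120},{"x": 0.1,"y": 0.045,"z": -0.498,"rx": 0,"ry": 0,"rz": -0.179,"claw": 120},{"x": 0.1,"y": 0.045,"z": -0.498,"rx": 0,"ry": 0,"rz": -0.179,"claw": 120},{"x": 0.1,"y": 0.045,"z": -0.498,"rx": 0,"ry": 0,"rz": -0.179,"claw": 120}], "squeeze": 25}}

```text
t: 33.37
tool_pos: [0.5555, -0.1671, 0.0431]
orientation: [3.098, -0.507, 0.011]
force: [-0.1, -0.1, 1.1]
opening: 0.0494
gripper_force: 0.0
```

{"api": "arm_command", "payload": {"targets": [{"x": 0,"y": 0,"z": 0,"rx": 0,"ry": 0,"rz": 0,"claw": 255},{"x": 0,"y": 0,"z": 0,"rx": 0,"ry": 0,"rz": 0,"claw": 255},{"x": 0,"y": 0,"z": 0,"rx": 0,"ry": 0,"rz": 0,"claw": 255},{"x": 0,"y": 0,"z": 0,"rx": 0,"ry": 0,"rz": 0,"claw": 255},{"x": 0,"y": 0,"z": 0,"rx": 0,"ry": 0,"rz": 0,"claw": 255},{"x": 0,"y": 0,"z": 0,"rx": 0,"ry": 0,"rz": 0,"claw": 255},{"x": 0,"y": 0,"z": 0,"rx": 0,"ry": 0,"rz": 0,"claw": 255},{"x": 0,"y": 0,"z": 0,"rx": 0,"ry": 0,"rz": 0,"claw": 255}]}}

```text
t: 34.03
tool_pos: [0.5549, -0.1681, 0.0424]
orientation: [3.098, -0.509, 0.01]
force: [-1.7, -0.2, 1.1]
opening: 0.0097
gripper_force: 25.0
```

{"api": "arm_command", "payload": {"targets": [{"x": 0,"y": 0,"z": 0.08,"rx": 0,"ry": 0,"rz": 0,"claw": 255},{"x": 0,"y": 0,"z": 0.16,"rx": 0,"ry": 0,"rz": 0,"claw": 255},{"x": -0.02,"y": 0,"z": 0.24,"rx": 0,"ry": 0,"rz": 0.18,"claw": 255},{"x": -0.09,"y": 0,"z": 0.32,"rx": 0,"ry": 0,"rz": 0.18,"claw": 255},{"x": -0.213,"y": 0.32,"z": 0.32,"rx": 0,"ry": 0,"rz": 0.18,"claw": 255},{"x": -0.213,"y": 0.32,"z": 0.32,"rx": 0,"ry": 0,"rz": 0.18,"claw": 255},{"x": -0.213,"y": 0.32,"z": 0.32,"rx": 0,"ry": 0,"rz": 0.18,"claw": 255},{"x": -0.213,"y": 0.32,"z": 0.32,"rx": 0,"ry": 0,"rz": 0.18,"claw": 255},{"x": -0.213,"y": 0.32,"z": 0.32,"rx": 0,"ry": 0,"rz": 0.18,"claw": 255},{"x": -0.213,"y": 0.32,"z": 0.32,"rx": 0,"ry": 0,"rz": 0.18,"claw": 255}]}}

```text
t: 34.87
tool_pos: [0.4476, -0.0059, 0.2025]
orientation: [3.14, 0.06, 0.012]
force: [-0.1, -0.4, 0.6]
opening: 0.0101
gripper_force: 25.0
```

{"api": "arm_command", "payload": {"targets": [{"x": 0,"y": 0,"z": 0,"rx": 0,"ry": 0,"rz": 0,"claw": 255},{"x": 0,"y": 0,"z": 0,"rx": 0,"ry": 0,"rz": 0,"claw": 255},{"x": 0,"y": 0,"z": 0,"rx": 0,"ry": 0,"rz": 0,"claw": 255}]}}

```text
t: 35.12
tool_pos: [0.4487, -0.0091, 0.2021]
orientation: [3.14, 0.052, 0.01]
force: [-0.2, -0.4, 0.1]
opening: 0.0095
gripper_force: 25.0
```

{"api": "arm_command", "payload": {"targets": [{"x": -0.002,"y": -0.006,"z": -0.05,"rx": 0,"ry": 0,"rz": 0,"claw": 255},{"x": -0.002,"y": -0.006,"z": -0.09,"rx": 0,"ry": 0,"rz": 0,"claw": 255},{"x": -0.002,"y": -0.006,"z": -0.115,"rx": 0,"ry": 0,"rz": 0,"claw": 255},{"x": -0.002,"y": -0.006,"z": -0.13,"rx": 0,"ry": 0,"rz": 0,"claw": 255},{"x": -0.002,"y": -0.006,"z": -0.14,"rx": 0,"ry": 0,"rz": 0,"claw": 255},{"x": -0.002,"y": -0.006,"z": -0.148,"rx": 0,"ry": 0,"rz": 0,"claw": 255},{"x": -0.002,"y": -0.006,"z": -0.148,"rx": 0,"ry": 0,"rz": 0,"claw": 255},{"x": -0.002,"y": -0.006,"z": -0.148,"rx": 0,"ry": 0,"rz": 0,"claw": 255}]}}

```text
t: 35.78
tool_pos: [0.4478, -0.0112, 0.1288]
orientation: [3.14, 0.054, 0.011]
force: [0.5, 0.1, -0.3]
opening: 0.0098
gripper_force: 25.0
```

{"api": "arm_command", "payload": {"targets": [{"x": 0.008,"y": -0.002,"z": -0.005,"rx": 0,"ry": 0,"rz": 0,"claw": 255},{"x": 0.02,"y": -0.002,"z": -0.005,"rx": 0,"ry": 0,"rz": 0,"claw": 255},{"x": 0.034,"y": -0.001,"z": -0.005,"rx": 0,"ry": 0,"rz": 0,"claw": 255},{"x": 0.048,"y": -0.001,"z": -0.005,"rx": 0,"ry": 0,"rz": 0,"claw": 255},{"x": 0.062,"y": 0,"z": -0.005,"rx": 0,"ry": 0,"rz": 0,"claw": 255},{"x": 0.076,"y": 0.001,"z": -0.005,"rx": 0,"ry": 0,"rz": 0,"claw": 255},{"x": 0.09,"y": 0.001,"z": -0.005,"rx": 0,"ry": 0,"rz": 0,"claw": 255},{"x": 0.106,"y": 0.002,"z": -0.005,"rx": 0,"ry": 0,"rz": 0,"claw": 255},{"x": 0.122,"y": 0.002,"z": -0.005,"rx": 0,"ry": 0,"rz": 0,"claw": 255},{"x": 0.138,"y": 0.003,"z": -0.005,"rx": 0,"ry": 0,"rz": 0,"claw": 255}]}}

```text
t: 36.62
tool_pos: [0.5172, -0.0095, 0.1257]
orientation: [3.14, 0.054, 0.01]
force: [0.0, 0.2, -0.9]
opening: 0.0098
gripper_force: 25.0
```

{"api": "arm_command", "payload": {"targets": [{"x": 0.008,"y": 0.0,"z": 0,"rx": 0,"ry": 0,"rz": 0,"claw": 255},{"x": 0.016,"y": 0,"z": 0,"rx": 0,"ry": 0,"rz": 0,"claw": 255},{"x": 0.024,"y": 0,"z": 0,"rx": 0,"ry": 0,"rz": 0,"claw": 255},{"x": 0.03,"y": 0,"z": 0,"rx": 0,"ry": 0,"rz": 0,"claw": 255},{"x": 0.03,"y": 0,"z": 0,"rx": 0,"ry": 0,"rz": 0,"claw": 255}]}}

```text
t: 37.03
tool_pos: [0.5299, -0.0094, 0.1255]
orientation: [3.14, 0.054, 0.004]
force: [-8.5, 0.6, 6.8]
opening: 0.0098
gripper_force: 25.0
```

{"api": "arm_command", "payload": {"targets": [{"x": 0.002,"y": 0,"z": 0,"rx": 0,"ry": 0,"rz": 0,"claw": 175},{"x": 0,"y": 0,"z": 0,"rx": 0,"ry": 0,"rz": 0,"claw": 175},{"x": -0.004,"y": 0,"z": 0,"rx": 0,"ry": 0,"rz": 0,"claw": 175},{"x": -0.004,"y": 0,"z": 0.05,"rx": 0,"ry": 0,"rz": 0,"claw": 175},{"x": -0.004,"y": 0,"z": 0.12,"rx": 0,"ry": 0,"rz": 0,"claw": 175},{"x": -0.004,"y": 0,"z": 0.2,"rx": 0,"ry": 0,"rz": 0,"claw": 175},{"x": 0,"y": 0.06,"z": 0.28,"rx": 0,"ry": 0,"rz": 0,"claw": 120},{"x": 0.05,"y": 0.12,"z": 0.35,"rx": 0,"ry": 0,"rz": 0,"claw": 120},{"x": 0.12,"y": 0.172,"z": 0.35,"rx": 0,"ry": 0,"rz": 0,"claw": 120},{"x": 0.136,"y": 0.172,"z": 0.35,"rx": 0,"ry": 0,"rz": 0,"claw": 120}]}}

```text
t: 37.87
tool_pos: [0.602, 0.0795, 0.3053]
orientation: [-3.141, -0.056, -0.022]
force: [0.2, -1.1, -0.4]
opening: 0.0481
gripper_force: 0.0
```

```bash
python3 - <<'E'
from h import *
s=robot.read_state();print(s['t'],s['tool_pos'],tyaw(s),s['force'])
im,P=paddles(name='w12.png'); hsv=cv2.cvtColor(im,cv2.COLOR_RGB2HSV)
g=(cv2.inRange(hsv,(50,120,40),(85,255,255))>0)&(P[...,2]>.2)&(P[...,2]<.23)
if g.sum()>10: print('grn',cv2.minAreaRect(P[g][:,:2].astype(np.float32)*1000),P[g][:,2].max())
E
```

```text
37.8667 [0.60197528 0.07950202 0.30527198] 2.054850190874447 [ 0.21332927 -1.14233488 -0.42072636]
paddle px [ 29. 214.] xy 0.5474 0.3350 top 0.142 [36.6 35.1] yaw grip/plate [31.  26.3] 510 d/500: -0.112 0.510
paddle px [187. 226.] xy 0.5311 0.1603 top 0.141 [ 6.  12.3] yaw grip/plate [-30.2   2.1] 1080 d/500: -0.145 0.160
paddle px [232. 233.] xy 0.5262 0.1027 top 0.142 [23.3  8. ] yaw grip/plate [ 3.8 43.9] 1374 d/500: -0.154 0.045
paddle px [279. 233.] xy 0.5276 0.0478 top 0.142 [23.2  8. ] yaw grip/plate [ 2.9 53.5] 1371 d/500: -0.152 -0.064
paddle px [324. 229.] xy 0.5326 -0.0074 top 0.142 [ 8.6 16.5] yaw grip/plate [ -3.6 -10.1] 1020 d/500: -0.142 -0.175
grn ((598.1019897460938, 76.6378173828125), (26.16949462890625, 13.290139198303223), 1.8674982786178589) 0.2121656795157584
```

View pics/w12.png

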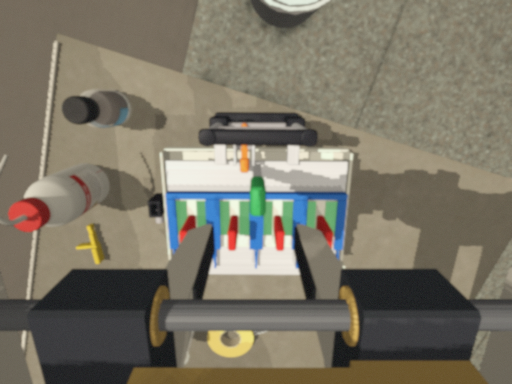

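All four lanes are loaded, with grips at (187,228), (232,233), (279,233) and (324,230), and the handle is at (258,196). Gripping the handle.

{"api": "arm_command", "payload": {"targets": [{"x": -0.008,"y": -0.006,"z": -0.07,"rx": 0,"ry": 0,"rz": 0,"claw": 120},{"x": -0.008,"y": -0.006,"z": -0.13,"rx": 0,"ry": 0,"rz": 0,"claw": 120},{"x": -0.008,"y": -0.006,"z": -0.18,"rx": 0,"ry": 0,"rz": 0,"claw": 120},{"x": -0.008,"y": -0.006,"z": -0.22,"rx": 0,"ry": 0,"rz": 0,"claw": 120},{"x": -0.008,"y": -0.006,"z": -0.234,"rx": 0,"ry": 0,"rz": 0,"claw": 120},{"x": -0.008,"y": -0.006,"z": -0.234,"rx": 0,"ry": 0,"rz": 0,"claw": 120},{"x": -0.008,"y": -0.006,"z": -0.234,"rx": 0,"ry": 0,"rz": 0,"claw": 120},{"x": -0.008,"y": -0.006,"z": -0.234,"rx": 0,"ry": 0,"rz": 0,"claw": 120}], "squeeze": 55}}

```text
t: 38.58
tool_pos: [0.5964, 0.0735, 0.1859]
orientation: [3.14, 0.054, 0.015]
force: [0.2, 0.2, -0.0]
opening: 0.0494
gripper_force: 0.0
```

{"api": "arm_command", "payload": {"targets": [{"x": 0,"y": 0,"z": 0,"rx": 0,"ry": 0,"rz": 0,"claw": 255},{"x": 0,"y": 0,"z": 0,"rx": 0,"ry": 0,"rz": 0,"claw": 255},{"x": 0,"y": 0,"z": 0,"rx": 0,"ry": 0,"rz": 0,"claw": 255},{"x": 0,"y": 0,"z": 0,"rx": 0,"ry": 0,"rz": 0,"claw": 255},{"x": 0,"y": 0,"z": 0,"rx": 0,"ry": 0,"rz": 0,"claw": 255},{"x": 0,"y": 0,"z": 0,"rx": 0,"ry": 0,"rz": 0,"claw": 255},{"x": 0,"y": 0,"z": 0,"rx": 0,"ry": 0,"rz": 0,"claw": 255}], "squeeze": 55}}

```text
t: 39.17
tool_pos: [0.5954, 0.0759, 0.184]
orientation: [-3.139, -0.056, -0.011]
force: [0.2, 10.8, -0.2]
opening: 0.0136
gripper_force: 55.0
```

{"api": "arm_command", "payload": {"targets": [{"x": 0,"y": 0.01,"z": 0,"rx": 0,"ry": 0,"rz": 0,"claw": 255},{"x": 0,"y": 0.01,"z": 0.016,"rx": 0,"ry": 0,"rz": 0,"claw": 255},{"x": 0,"y": 0.01,"z": 0.032,"rx": 0,"ry": 0,"rz": 0,"claw": 255},{"x": 0,"y": 0.01,"z": 0.048,"rx": 0,"ry": 0,"rz": 0,"claw": 255},{"x": 0,"y": 0.01,"z": 0.064,"rx": 0,"ry": 0,"rz": 0,"claw": 255},{"x": 0,"y": 0.01,"z": 0.08,"rx": 0,"ry": 0,"rz": 0,"claw": 255},{"x": 0,"y": 0.01,"z": 0.096,"rx": 0,"ry": 0,"rz": 0,"claw": 255},{"x": 0,"y": 0.01,"z": 0.112,"rx": 0,"ry": 0,"rz": 0,"claw": 255},{"x": 0,"y": 0.01,"z": 0.128,"rx": 0,"ry": 0,"rz": 0,"claw": 255},{"x": 0,"y": 0.01,"z": 0.144,"rx": 0,"ry": 0,"rz": 0,"claw": 255}], "squeeze": 55}}

```text
t: 40.0
tool_pos: [0.5953, 0.0761, 0.2544]
orientation: [3.137, 0.05, 0.008]
force: [4.4, -11.3, -8.9]
opening: 0.0133
gripper_force: 55.0
```

{"api": "arm_command", "payload": {"targets": [{"x": 0,"y": 0,"z": 0.006,"rx": 0,"ry": 0,"rz": 0,"claw": 255},{"x": 0,"y": 0,"z": 0.006,"rx": 0,"ry": 0,"rz": 0,"claw": 255},{"x": 0,"y": 0,"z": 0.006,"rx": 0,"ry": 0,"rz": 0,"claw": 255}]}}

```text
t: 40.25
tool_pos: [0.5953, 0.0761, 0.2577]
orientation: [3.137, 0.05, 0.008]
force: [2.1, -11.3, -6.2]
opening: 0.0136
gripper_force: 55.0
```

```bash
cat >> h.py <<'E'
def shelf():
  s=robot.read_state();print(s['t'],s['tool_pos'],s['force'],s['opening'])
  for n in('wrist','scene'):
    im,d,c=grab(n); P=cloud(d,c); hsv=cv2.cvtColor(im,cv2.COLOR_RGB2HSV); i=im.astype(int)
    b=(i[...,2]>i[...,0]+50)&(abs(P[...,0]-.52)<.1)&(abs(P[...,1]-.07)<.15)&(P[...,2]>.07)&(P[...,2]<.2)
    g=(cv2.inRange(hsv,(50,120,40),(85,255,255))>0)&(abs(P[...,1]-.075)<.02)&(abs(P[...,0]-.598)<.02)
    print(n,'lips top z',np.percentile(P[b][:,2],[50,90,97]).round(4),'green top',np.percentile(P[g][:,2],[5,99]).round(4) if g.sum() else None)
E
python3 - <<'E'
from h import *
shelf()
E
```

```text
40.25 [0.59531076 0.07605491 0.25769015] [  2.08511572 -11.30207021  -6.17425238] 0.013610407751431184
wrist lips top z [0.1685 0.1695 0.1699] green top [0.2544 0.2848]
scene lips top z [0.1689 0.1715 0.1727] green top [0.2499 0.2857]
```

{"api": "arm_command", "payload": {"targets": [{"x": 0,"y": -0.006,"z": 0.006,"rx": 0,"ry": 0,"rz": 0,"claw": 255},{"x": 0,"y": -0.008,"z": 0.011,"rx": 0,"ry": 0,"rz": 0,"claw": 255},{"x": 0,"y": -0.008,"z": 0.011,"rx": 0,"ry": 0,"rz": 0,"claw": 255},{"x": 0,"y": -0.008,"z": 0.011,"rx": 0,"ry": 0,"rz": 0,"claw": 255},{"x": 0,"y": -0.008,"z": 0.011,"rx": 0,"ry": 0,"rz": 0,"claw": 255}]}}

```text
t: 40.77
tool_pos: [0.5953, 0.0759, 0.2631]
orientation: [-3.14, -0.055, -0.009]
force: [3.3, 6.4, -4.9]
opening: 0.0137
gripper_force: 55.0
```

```bash
python3 - <<'E'
from h import *
shelf()
E
```

```text
40.7667 [0.59531599 0.07590594 0.26307691] [ 3.29168244  6.35049326 -4.91480358] 0.0136730160693607
wrist lips top z [0.1739 0.1748 0.1752] green top [0.2596 0.2903]
scene lips top z [0.1745 0.1771 0.1782] green top [0.2547 0.2931]
```

{"api": "arm_command", "payload": {"targets": [{"x": 0,"y": 0.002,"z": -0.012,"rx": 0,"ry": 0,"rz": 0,"claw": 255},{"x": 0,"y": 0.002,"z": -0.024,"rx": 0,"ry": 0,"rz": 0,"claw": 255},{"x": 0,"y": 0.002,"z": -0.034,"rx": 0,"ry": 0,"rz": 0,"claw": 255},{"x": 0,"y": 0.002,"z": -0.042,"rx": 0,"ry": 0,"rz": 0,"claw": 255},{"x": 0,"y": 0.002,"z": -0.05,"rx": 0,"ry": 0,"rz": 0,"claw": 255},{"x": 0,"y": 0.002,"z": -0.056,"rx": 0,"ry": 0,"rz": 0,"claw": 255},{"x": 0,"y": 0.002,"z": -0.056,"rx": 0,"ry": 0,"rz": 0,"claw": 255}]}}

```text
t: 41.45
tool_pos: [0.5953, 0.0759, 0.2346]
orientation: [3.141, 0.054, 0.01]
force: [4.9, 3.6, -7.6]
opening: 0.0138
gripper_force: 55.0
```

```bash
python3 - <<'E'
from h import *
shelf()
E
```

```text
41.45 [0.59533306 0.07590223 0.23464975] [ 4.88120537  3.61462289 -7.63929023] 0.013777703759395252
wrist lips top z [0.1455 0.1464 0.1468] green top [0.2311 0.2618]
scene lips top z [0.1463 0.149  0.1503] green top [0.2256 0.2644]
```

Still carrying the weight at about 0.1003, so lower a little further.

{"api": "arm_command", "payload": {"targets": [{"x": 0,"y": 0,"z": -0.003,"rx": 0,"ry": 0,"rz": 0,"claw": 255},{"x": 0,"y": 0,"z": -0.005,"rx": 0,"ry": 0,"rz": 0,"claw": 255},{"x": 0,"y": 0,"z": -0.005,"rx": 0,"ry": 0,"rz": 0,"claw": 255},{"x": 0,"y": 0,"z": -0.005,"rx": 0,"ry": 0,"rz": 0,"claw": 255}]}}

```text
t: 41.88
tool_pos: [0.5954, 0.0759, 0.234]
orientation: [3.141, 0.054, 0.011]
force: [1.2, 5.0, -0.4]
opening: 0.0138
gripper_force: 55.0
```

{"api": "arm_command", "payload": {"targets": [{"x": 0,"y": 0,"z": 0,"rx": 0,"ry": 0,"rz": 0,"claw": 170},{"x": 0,"y": 0,"z": 0,"rx": 0,"ry": 0,"rz": 0,"claw": 130},{"x": 0,"y": 0,"z": 0,"rx": 0,"ry": 0,"rz": 0,"claw": 130},{"x": 0,"y": 0,"z": 0,"rx": 0,"ry": 0,"rz": 0,"claw": 130},{"x": 0,"y": 0,"z": 0.06,"rx": 0,"ry": 0,"rz": 0,"claw": 130},{"x": 0,"y": 0,"z": 0.14,"rx": 0,"ry": 0,"rz": 0,"claw": 130},{"x": 0,"y": 0,"z": 0.2,"rx": 0,"ry": 0,"rz": 0,"claw": 130},{"x": -0.08,"y": -0.06,"z": 0.24,"rx": 0,"ry": 0,"rz": 0,"claw": 130},{"x": -0.16,"y": -0.1,"z": 0.24,"rx": 0,"ry": 0,"rz": 0,"claw": 130}]}}

```text
t: 42.63
tool_pos: [0.5294, 0.0319, 0.3557]
orientation: [3.139, 0.056, 0.017]
force: [-0.7, -1.3, 1.1]
opening: 0.0453
gripper_force: 0.0
```

```bash
python3 - <<'E'
from h import *
shelf(); im,P=paddles('wrist','w13.png'); print('scene'); im2,_=paddles('scene','s13.png')
save('f.png',np.hstack([cv2.resize(im,(400,300)),cv2.resize(im2,(400,300))]))
E
```

```text
42.6333 [0.52941206 0.03186898 0.35566354] [-0.70668972 -1.28442543  1.1130906 ] 0.04531374839286264
wrist lips top z [0.1449 0.146  0.1464] green top [0.2373 0.2614]
scene lips top z [0.1454 0.148  0.1491] green top [0.2258 0.2628]
paddle px [ 10. 140.] xy 0.5453 0.3263 top 0.142 [19.4 36.6] yaw grip/plate [-9.  13.1] 125 d/500: 0.037 0.590
paddle px [142. 169.] xy 0.5238 0.1574 top 0.192 [23.8  8.3] yaw grip/plate [  2.7 -12.2] 1480 d/500: -0.005 0.252
paddle px [190. 170.] xy 0.5257 0.1024 top 0.192 [23.8  8.7] yaw grip/plate [  1.6 -44.7] 1699 d/500: -0.002 0.142
paddle px [239. 170.] xy 0.5271 0.0468 top 0.192 [23.6  7.6] yaw grip/plate [  1.  -46.9] 1813 d/500: 0.001 0.031
paddle px [288. 170.] xy 0.5289 -0.0080 top 0.192 [ 9.1 23.5] yaw grip/plate [-1.5  4.2] 1706 d/500: 0.005 -0.078
scene
paddle px [265. 155.] xy 0.5283 -0.0054 top 0.193 [ 6.3 20.6] yaw grip/plate [-0.3 11.3] 304 d/500: 0.001 -0.074
paddle px [247. 165.] xy 0.5257 0.0490 top 0.194 [23.   6.8] yaw grip/plate [  2.8 -41.5] 333 d/500: -0.004 0.034
paddle px [227. 175.] xy 0.5226 0.1044 top 0.195 [21.7  6.3] yaw grip/plate [  2.8 -41.1] 378 d/500: -0.010 0.145
paddle px [208. 185.] xy 0.5225 0.1596 top 0.194 [23.6  7.9] yaw grip/plate [ 2.1 -6.3] 349 d/500: -0.010 0.256
paddle px [138. 219.] xy 0.5451 0.3367 top 0.146 [36.3 33.8] yaw grip/plate [27.6 51.5] 81 d/500: 0.035 0.610
```

View pics/f.png

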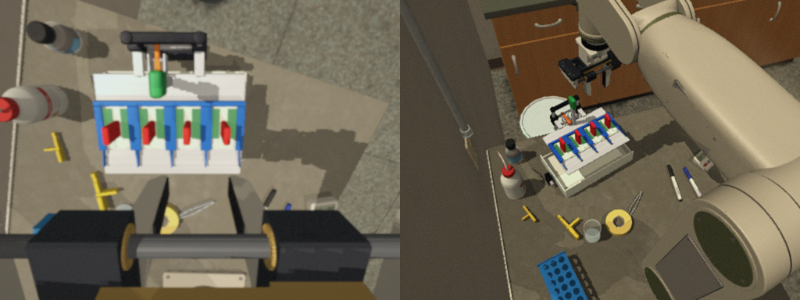

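The shelf hangs at 0.100 with all four paddles home to within about 1 mm. The lock lies clear of the stand, the bystanders were not touched, and the robot is clear. Handing in.

```bash
python3 -c "
from h import *
print(robot.close_job())"
```

```text
the job is handed in; nothing more can be done
None
```

The job is handed in at about 43 s of the 208 s allowed: the lock lies on the bench clear of the stand, all four paddles are home in their lanes, the shelf hangs on the upper rung (about 0.100 m by camera), and the timer and dark bottle were left alone; no verdict came back.

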